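# Find and peg the balance point of a drying rail

## Task

The green drying rail is unevenly weighted inside and is to hang level from one hook, so find its balance point. Without lifting the rail off the steel ridge, slide it across until it tips up off the bench and, let go, rests level on the ridge alone; then push the wooden peg gently upright over the rail, right above the ridge, as the mark, and leave the rail balanced with the peg on it. Do not press the rail hard onto the ridge, and leave the bucket, caddy, jar and funnel where they stand.

Things in the scene. Friction and masses are not known exactly. Their poses are not given: they have to be found in the camera images.
- rail: Green rail, black end caps, 360 x 20 wide x 24 high, 0.45-0.65 kg. Origin: middle of underside; x along it, z up. It starts across the ridge, +x end down on the bench, -x end up (tilt about 0.16 rad). A hidden weight fixed inside puts its balance point up to 55 mm from the middle, either way, at first on the +x side of the ridge: slide it towards its -x end by 5 to 145 mm.
- ridge: Fixed fulcrum: wooden board 130 x 70 x 10 carrying an upright steel plate, 110 long (along its x), 12 thick (y), flat top 40 above the bench. Origin: on the bench under the plate's middle; x along the crest; the rail lies roughly along its y. The rail rests level only while its balance point is over the 12 wide top.
- crest (a point): Middle of the ridge's flat top, 40 above the bench; axes as the ridge.
- peg: One-piece wooden push-on peg standing on its two legs, 62 high, 30 g. Fork 42 wide (its y) x 16 thick (x); slot 26 wide (y), 16 deep from the foot, open along x, drops loosely over the rail. From 28 above the foot up: stem 20 (y) x 16 (x), to be gripped. Origin: between the feet, z up; seated, it is 8 above the rail's underside.
- bucket: Navy bucket with bail handle, 244 across, 215 high; origin under its centre. Leave alone.
- caddy: Fixed steel caddy with hinged lid, 160 x 240 x 118; origin under its centre. Leave alone.
- jar: Glass jar with twist cap, 70 across, 100 high; origin under its centre. Leave alone.
- funnel: Orange funnel standing mouth down, 110 across, 90 high; origin under its centre. Leave alone.
Mind the look-alikes: they are no part of the job. There is more than one size of the peg; the one meant has the size given above.

How it is judged (in metres and radians):
On the way:
1. the rail, let go by the robot, rests level on the ridge alone (angle between rail's own z axis and vertical below 0.05 rad and contact force between rail and ridge above 2 N and contact force between rail and the fingers below 0.05 N and contact force between rail and the arm below 0.05 N and angular speed of rail below 0.1 rad/s), for 0.4 s.
At the end, for the whole second after the job is handed in: The rail rests still and level (within 0.05 rad) on the ridge alone; the peg stands upright (within 0.12 rad) astride it, down on the rail's top (within 4 mm), within 9 mm of the middle of the ridge's top measured along the rail; robot off both (angle between rail's own z axis and vertical below 0.05 rad and contact force between rail and ridge above 2 N and linear speed of each of rail, peg below 0.02 m/s and angular speed of rail below 0.1 rad/s and z of peg in the frame of rail between 0.004 and 0.012 m and y of peg in the frame of rail between -0.006 and 0.006 m and angle between the z axis of peg and the z axis of rail, either way round below 0.12 rad and angle between peg's own z axis and vertical below 0.15 rad and y of peg in the frame of crest between -0.009 and 0.009 m); the robot touches nothing.
It fails at once if the rail is lifted off the ridge (more than 4 mm) (z of crest in the frame of rail below -0.004 m).
It fails at once if the rail is pressed onto the ridge with more than 25 N (contact force between rail and ridge above 25 N).
It fails at once if a bystander is moved by more than 20 mm (distance of any of bucket, jar, funnel, caddy from where it was at the start of the episode above 0.02 m).
It also fails if it takes over 64 s, if anything falls off the work surface, if the arm or the gripper's body presses on something with over 40 N, if the wrist force passes 120 N, or if a joint passes its speed limit or range.

## Robot

A 6-joint arm with a two-finger parallel gripper is mounted at the origin on the work surface. World frame = base frame: x ahead of the robot, y to its left, z up, the work surface at z = 0. Lengths are in mm, angles in degrees, forces in N, time in s.
With the tool pointing down it reaches from about 375 to 925 mm from the base axis. Payload 5.7 kg.
Tool frame: the origin (TCP) lies midway between the tips of the shut fingers; the grasp point (between the pads) lies 19 mm behind it; z points along the fingers, y is the direction in which the jaws open and shut (so a half turn about z gives the same grasp; the last joint's range is limited). The gripper opens to 85 mm and grips with 20 to 120 N. Pads are 22 mm wide; open, the fingers measure 114 mm over their backs; the gripper's body (76 mm by 85 mm) begins 54 mm behind the grasp point. The pads swing forward as they close: fully open they stand 13 mm farther back than shut.
Start: joints at [-81.079, 20.558, 86.54, -0, 72.909, -6.595], TCP at [160.487, -578.106, 231.267] pointing down, gripper open.
Joint ranges: [-170.27, 170.27], [-57.76, 135], [12.27, 136.19], [-55.21, 235.2], [11.17, 155.16], [-170.74, 170.74]. Speed limits (degrees/s): [136.94, 136.94, 180, 180, 180, 180].

## Interface

Orientations are given as a 3x3 rotation matrix whose columns are the frame's x, y, z axes.
In Python, from plant import manip gives the robot as it stands.
- The arm moves only by the shell command python3 -m jog 'ROWS' [FORCE]. ROWS is JSON, a list of rows, each a list of 7 numbers: the finger opening in cm, from 0 to 8.54, then the shift along the tool's x, y, z in cm, then the turn, a rotation vector about the tool's x, y, z in rad. A call has 1 to 8 rows; each row shifts and turns the pose as measured when the row begins, along the tool's axes as they then stand; what a row does not reach is not made up. A row lasts 1/10 s, in which the tool goes at most 50 mm and 8.59 degrees, less where a joint would pass 70% of its speed; a pose out of reach is approached as far as the arm can. A call is refused whole if a number of a shift passes 5 or a number of a turn 0.15, either way. A call with a gripper value outside its range is refused whole. The fingers move at their own pace and stop on an object; FORCE is the grip in N (left out, the last holds). Time passes only in rows, so rows that do not move let the fingers close. It gives the time, the measured TCP pose, the force and the opening at its end, in the units of the state.
- manip.get_obs(): the state, without advancing time (a new reading comes with each control period).
- manip.capture(name): name is "scene" or "top" or "wrist"; returns a dict with "img" (400x640x3 uint8, red, green, blue), "z_map" (400x640 float32, mm along the optical axis (not along the pixel's ray), 0 where there is no reading), "vfov" (degrees; the focal length in pixels is half the picture's height over the tangent of half this angle, whatever the lens; pixels are square), "cx", "cy" (the principal point, pixels), "world_from_camera" (4x4, takes a point from camera to world coordinates). Camera axes: x right, y down, z forward; pixel columns grow to the right and rows downward; lengths in mm; the calibration is good to about 2 mm. The wrist camera is an equidistant fisheye: a pixel r from the principal point sees the ray r / f radians off the axis. A picture is of the moment at which its call begins.
- manip.finish_job(): hands the job in, once; it reports no verdict.
Trained networks look in the newest picture that a camera, given by its name, has taken for a name from the list of things; names that differ only in an ending like _2 or _b are one class to them, and where a whole thing is asked for, a point or a joint stands for the part that bears it (a point fixed in the world has none). Each returns a list of dicts, best first, with "confidence" (0 to 1); they miss things now and then, are a little off and sometimes report something else, mostly with a low value. They report only what shows in the picture. A call takes as long as a camera call. They do not tell look-alikes from the thing itself.
- manip.find_in(camera, target): "position" ([x, y, z] in mm, in world coordinates, good to about 4 mm: the middle of the surface that is visible of it).
The state is a dict: "time": time; "q": joint angles; "dq": joint speeds; "effort": joint torques, N m; "ee_pos": TCP position; "tool_rot": TCP orientation; "ft_force": force on the tool from outside, world axes, zero at the start; "ft_torque": the same for the moment, N m; "width": opening from 0.0 (shut) to 1.0 (fully open).
Only numpy, scipy, OpenCV 4.12 (cv2) and the standard library are available. Lean on these libraries where they do the work, as an engineer would, in place of code of your own. Each camera call takes 0.05 s, during which the arm holds its last target.

## Working session

There is one attempt and no reset: what is moved stays moved. The work goes in short steps, Python scripts to look and compute and a shell command to move; the robot and the scene stay as the last step left them, time stands still between calls to the robot, and variables do not carry over. Pictures are saved under pics/ and viewed, and the job is handed in when it is done.

```bash
mkdir -p pics; ls
cat > h.py <<'E'
import numpy as np, cv2
from plant import manip
def cap(c,name=None,crop=None,scale=1):
    d=manip.capture(c)
    if name:
        im=d['img'][:,:,::-1]
        if crop: im=im[crop[1]:crop[3],crop[0]:crop[2]]
        if scale!=1: im=cv2.resize(im,None,fx=scale,fy=scale,interpolation=cv2.INTER_CUBIC)
        cv2.imwrite('pics/'+name,im)
    return d
def cloud(d):
    z=d['z_map'];h,w=z.shape;f=h/2/np.tan(np.radians(d['vfov']/2))
    v,u=np.mgrid[:h,:w]
    P=np.stack([(u-d['cx'])/f*z,(v-d['cy'])/f*z,z,np.ones_like(z)],-1)
    return (P@np.array(d['world_from_camera']).T)[...,:3]
E
python3 - <<'E'
from h import *
for c in('scene','top'):
    d=cap(c,c+'0.png'); print(c,d['vfov'],d['cx'],d['cy'],np.round(d['world_from_camera'],2).tolist())
    for t in('rail','ridge','peg','bucket','caddy','jar','funnel'):
        print(t,[(np.round(x['position']).tolist(),round(x['confidence'],2)) for x in manip.find_in(c,t)])
o=manip.get_obs();print(o['time'],o['ee_pos'],np.round(o['tool_rot'],3),o['ft_force'])
E
```

```text
pics
scene 51.169845039236186 324.4233979826148 204.04707639725598 [[0.07, 0.6, -0.8, 1660.8], [1.0, -0.04, 0.06, -65.74], [0.01, -0.8, -0.6, 913.8], [0.0, 0.0, 0.0, 1.0]]
rail [([611.0, 130.0, 43.0], 0.62), ([621.0, 37.0, 9.0], 0.43)]
ridge [([617.0, 44.0, 11.0], 0.56)]
peg [([495.0, -48.0, 39.0], 0.55), ([444.0, -121.0, 27.0], 0.51), ([373.0, -148.0, 34.0], 0.47)]
bucket [([449.0, 551.0, 157.0], 0.69)]
caddy [([600.0, -534.0, 107.0], 0.83)]
jar [([781.0, 74.0, 68.0], 0.62)]
funnel [([336.0, 273.0, 20.0], 0.83), ([778.0, 74.0, 72.0], 0.46), ([445.0, 547.0, 155.0], 0.44)]
top 47.022690751222726 316.3862005431493 186.83555275538436 [[-0.01, -0.98, 0.21, 148.76], [-1.0, 0.01, -0.0, 34.76], [0.0, -0.21, -0.98, 1837.83], [0.0, 0.0, 0.0, 1.0]]
rail [([599.0, 130.0, 51.0], 0.92)]
ridge []
peg [([435.0, -123.0, 27.0], 0.5), ([477.0, -41.0, 49.0], 0.39)]
bucket [([428.0, 596.0, 112.0], 0.89)]
caddy [([525.0, -527.0, 117.0], 0.8)]
jar [([744.0, 70.0, 102.0], 0.72), ([309.0, 272.0, 26.0], 0.5)]
funnel [([309.0, 274.0, 23.0], 0.72)]
0.8 [ 160.44930888 -578.14340989  231.29917106] [[ 0.964  0.267 -0.   ]
 [ 0.267 -0.964  0.   ]
 [-0.    -0.    -1.   ]] [-0.7166286   0.27911419 -0.02730067]
```

View pics/scene0.png

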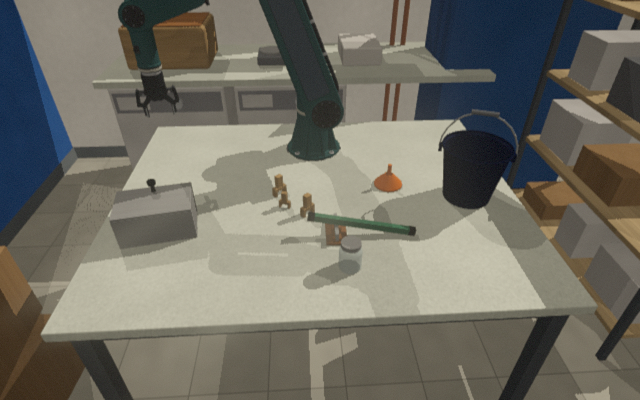

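View pics/top0.png

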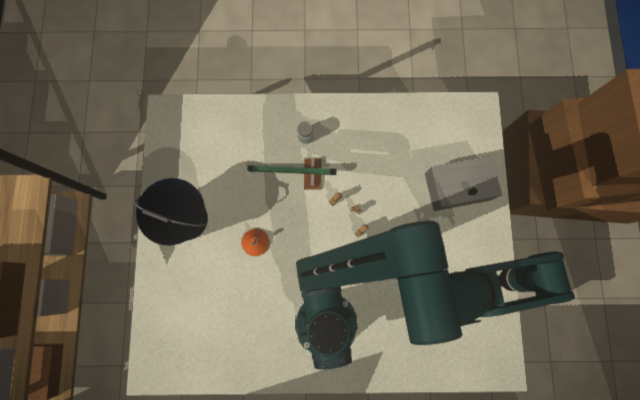

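The scene picture shows the rail from (310,217) to (413,231) over the ridge (335,235). There are three peg-like things, at (279,184), (284,200) and (307,205), and the jar is close by at (350,253). Next I'll measure them all from the depth cloud.

Run:
```python
from h import *
d=cap('scene','sc1.png',(260,160,430,280),4.6); P=cloud(d)
im=d['img'].astype(int); hsv=cv2.cvtColor(d['img'],cv2.COLOR_RGB2HSV)
np.savez('s.npz',P=P,im=d['img'])
t=cap('top','tp1.png',(230,110,390,250),5); Q=cloud(t); np.savez('t.npz',P=Q,im=t['img'])
for nm,PP,I in(('s',P,d['img']),('t',Q,t['img'])):
    # bench check
    m=(abs(PP[...,0]-550)<200)&(abs(PP[...,1])<300)
    print(nm,'bench z median',np.median(PP[m][:,2]))
    I=I.astype(int)
    g=m&(I[...,1]>I[...,0]+12)&(I[...,1]>I[...,2]+5)&(PP[...,2]>5)
    R=PP[g];c=np.median(R,0)
    print('green',len(R),np.round(R.min(0)),np.round(R.max(0)))
    k=np.polyfit(R[:,1],R[:,0],1);kz=np.polyfit(R[:,1],R[:,2],1);print(k,kz)
    n,l,st,ce=cv2.connectedComponentsWithStats((m&(PP[...,2]>7)).astype(np.uint8))
    for i in range(1,n):
        if st[i,4]>25:
            X=PP[l==i];print(st[i],np.round(np.percentile(X,2,0)),np.round(np.percentile(X,98,0)))
```

```text
s bench z median -4.270002452794074
green 506 [579. -20.   6.] [632. 290.  75.]
[1.14240355e-01 5.90292716e+02] [-0.17741738 70.47282608]
[272 175  15  21 181] [ 352. -170.   10.] [ 383. -122.   82.]
[381 181  15  11  93] [351. 247.   7.] [373. 298.  32.]
[279 192  12  16 118] [ 435. -143.    9.] [ 457. -104.   62.]
[300 193  15  24 213] [476. -68.   9.] [512. -19.  82.]
[ 307  212  106   33 1299] [579. -37.   8.] [744. 289.  98.]
t bench z median 0.8301875673608947
green 398 [578. -20.  13.] [622. 284.  86.]
[9.32637438e-02 5.87555202e+02] [-0.15484659 70.73868192]
[297 129  18  16 203] [721.  42.   8.] [749. 106. 108.]
[250 156  87  34 888] [534. -37.   8.] [653. 287.  80.]
[329 192  13  14  99] [463. -68.   9.] [505. -23.  89.]
[350 205  12   8  56] [ 428. -146.   11.] [ 452. -107.   69.]
[355 224  14   9  49] [ 350. -168.   16.] [ 380. -124.   88.]
[249 228  19   6  62] [352. 233.   7.] [370. 297.  31.]
```

View pics/sc1.png

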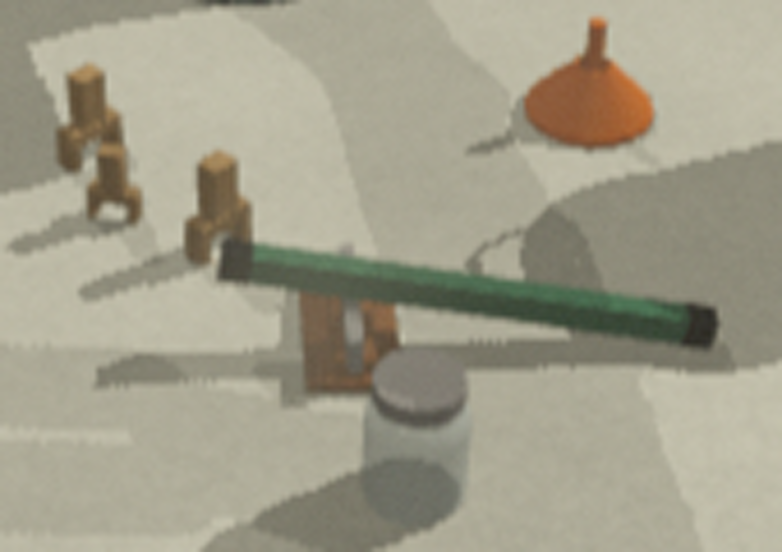

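View pics/tp1.png

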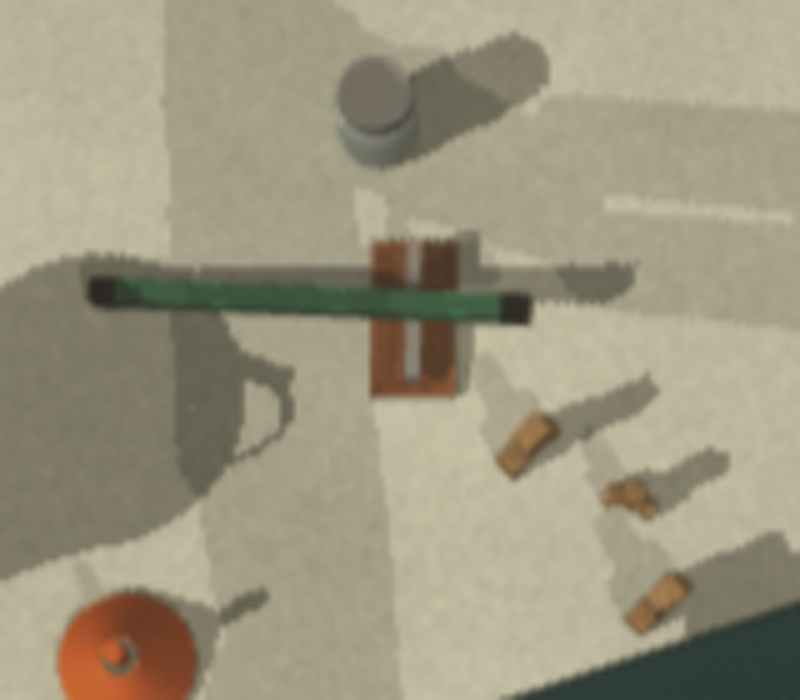

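The depth heights put the things at (279,184) and (307,205) about 85 high, and the middle one at (284,200), world about (443,-125), at about 62–66. So the middle one is the 62 mm peg and the other two are larger look-alikes. I'll move the wrist camera over it to confirm with a crop.

```bash
python3 -m jog '[[4,3.6,-3.3,0,0,0,0],[4,3.6,-3.3,0,0,0,0],[4,3.6,-3.3,0,0,0,0],[4,3.6,-3.3,0,0,0,0],[4,3.6,-3.3,0,0,0,0],[4,3.6,-3.3,0,0,0,0],[4,3.6,-3.3,0,0,0,0],[4,3.6,-3.3,0,0,0,0]]' 20
python3 -m jog '[[4,3.6,-3.3,0,0,0,-0.14],[4,2,-3,0,0,0,-0.14],[4,0,0,0,0,0,-0.14],[4,0,0,0,0,0,-0.14],[4,0,0,0,0,0,0],[4,0,0,0,0,0,0]]'
cat >> h.py <<'E'
def fray(d,u,v):
    f=200/np.tan(np.radians(d['vfov']/2)); x=u-d['cx'];y=v-d['cy'];r=np.hypot(x,y)+1e-9;th=r/f
    return np.stack([np.sin(th)*x/r,np.sin(th)*y/r,np.cos(th)],-1)
def fcloud(d):
    z=d['z_map'];v,u=np.mgrid[:400,:640]
    ray=fray(d,u.astype(float),v.astype(float)); P=ray*(z/np.maximum(ray[...,2],.05))[...,None]
    M=np.array(d['world_from_camera']); return P@M[:3,:3].T+M[:3,3]
def st():
    o=manip.get_obs();print('t',round(o['time'],2),'tcp',np.round(o['ee_pos'],1),'R',np.round(o['tool_rot'],3).tolist(),'F',np.round(o['ft_force'],2),'w',round(o['width'],3));return o
E
python3 - <<'E'
from h import *
st()
d=cap('wrist','w1.png');print(d['vfov'],d['cx'],d['cy'],np.round(d['world_from_camera'],2).tolist())
for t in('peg','rail','ridge'):
        print(t,[(np.round(x['position']).tolist(),round(x['confidence'],2)) for x in manip.find_in('wrist',t)])
np.savez('w1.npz',P=fcloud(d),im=d['img'])
E
```

```text
time: 1.7
ee_pos: [371.1, -245.6, 230.6]
tool_rot: [[0.966, 0.257, 0.003], [0.257, -0.966, -0.008], [0.001, 0.009, -1.0]]
ft_force: [0.4, -0.6, -0.6]
width: 0.474
time: 2.3
ee_pos: [408.0, -159.9, 231.4]
tool_rot: [[0.663, 0.749, 0.007], [0.749, -0.663, -0.008], [-0.001, 0.011, -1.0]]
ft_force: [1.0, -0.1, -0.2]
width: 0.473
t 2.3 tcp [ 408.  -159.9  231.4] R [[0.663, 0.749, 0.007], [0.749, -0.663, -0.008], [-0.001, 0.011, -1.0]] F [ 1.03 -0.07 -0.23] w 0.473
65.70646984690485 323.92899906697994 201.89976740777905 [[0.75, -0.63, -0.19, 458.24], [-0.66, -0.71, -0.23, -100.94], [0.01, 0.3, -0.95, 374.43], [0.0, 0.0, 0.0, 1.0]]
peg [([364.0, -140.0, 50.0], 0.89), ([441.0, -122.0, 62.0], 0.74), ([481.0, -50.0, 68.0], 0.59)]
rail []
ridge []
```

View pics/w1.png

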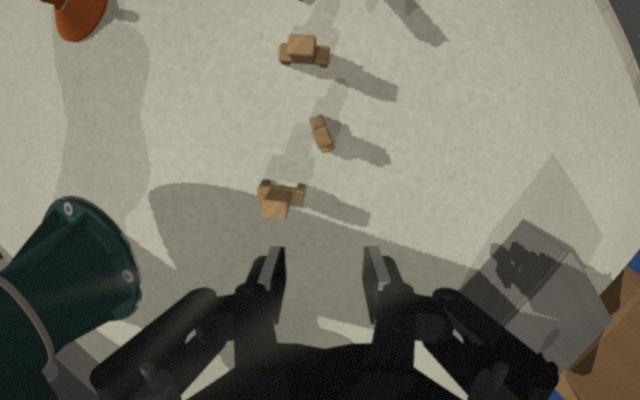

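In the wrist view, the peg candidates are at (303,50), (320,133) and (280,198). The middle one is clearly smaller. I'll enlarge it and measure heights and yaw.

Run:
```python
import numpy as np,cv2
a=np.load('w1.npz');P=a['P'];im=a['im']
cv2.imwrite('pics/w1c.png',cv2.resize(im[20:230,230:400,::-1],None,fx=2.8*1,fy=2.8,interpolation=cv2.INTER_CUBIC))
m=(abs(P[...,0]-430)<120)&(abs(P[...,1]+80)<130)
print('bench',np.median(P[m][:,2]))
n,l,s,c=cv2.connectedComponentsWithStats((m&(P[...,2]>12)).astype(np.uint8))
for i in range(1,n):
    if s[i,4]<60: continue
    X=P[l==i]; top=X[X[:,2]>np.percentile(X[:,2],97)-12]; fork=X[X[:,2]<45]
    print(s[i],'z',np.round(np.percentile(X[:,2],[2,50,98])),'top n',len(top),top.mean(0).round(1))
    r=cv2.minAreaRect(top[:,:2].astype(np.float32));print(' top',r)
    r=cv2.minAreaRect(X[:,:2].astype(np.float32));print(' all',r)
```

```text
bench 248.30360420057144
[ 278   34   52   33 1276] z [24. 71. 85.] top n 632 [483.8 -45.6  87.6]
 top ((469.815185546875, -63.70436096191406), (72.94393157958984, 27.612064361572266), 51.99342346191406)
 all ((467.5841369628906, -58.08224868774414), (68.54166412353516, 54.770713806152344), 39.068206787109375)
[309 115  26  39 572] z [26. 63. 66.] top n 323 [ 440.  -123.3   68.9]
 top ((442.9324035644531, -115.67491149902344), (38.905147552490234, 17.066726684570312), 67.59522247314453)
 all ((440.8524475097656, -120.98324584960938), (50.161102294921875, 17.292085647583008), 68.08122253417969)
[ 257  181   49   40 1365] z [19. 58. 85.] top n 574 [ 361.2 -142.8   90.1]
 top ((399.17791748046875, -119.65319061279297), (120.5547866821289, 28.60375213623047), 30.926219940185547)
 all ((395.28802490234375, -115.194580078125), (116.62010955810547, 55.33406066894531), 38.14020919799805)
[   89   246   471   154 38940] z [248. 312. 334.] top n 12283 [ 417.5 -149.5  327.9]
 top ((413.80712890625, -150.90164184570312), (99.23303985595703, 95.2910385131836), 2.9014604091644287)
 all ((413.4535827636719, -152.93536376953125), (100.14512634277344, 99.31745147705078), 2.9014604091644287)
```

View pics/w1c.png

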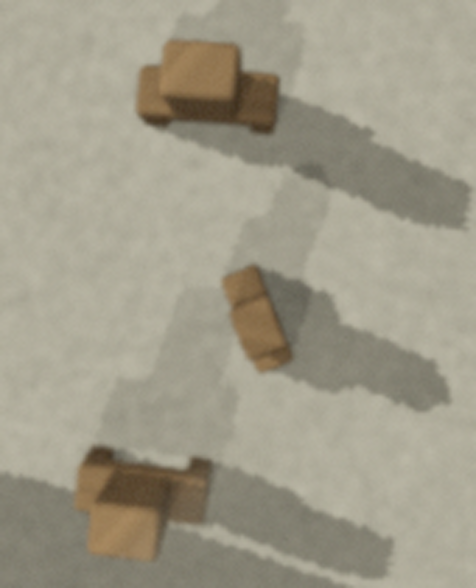

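Confirmed: the middle one, at (320,133) in the wrist view, measures about 62 high with a 17 wide top and a fork of about 42–50. The others are about 84 high. Next I'll look at the rail and ridge from the wrist.

```bash
python3 -m jog '[[1,4.6,-0.95,-0.4,0,0,0],[1,4.6,-0.95,-0.4,0,0,0],[1,4.6,-0.95,-0.4,0,0,0],[1,4.6,-0.95,-0.4,0,0,0],[1,4.6,-0.95,-0.4,0,0,0],[1,4.6,-0.95,-0.4,0,0,0],[1,4.6,-0.95,-0.4,0,0,0],[1,4.6,-0.95,-0.4,0,0,0]]'
python3 -m jog '[[1,0,0,0,0,0,-0.14],[1,0,0,0,0,0,-0.14],[1,0,0,0,0,0,-0.14],[1,0,0,0,0,0,-0.14],[1,0,0,0,0,0,0],[1,0,0,0,0,0,0]]'
python3 - <<'E'
from h import *
st()
d=cap('wrist','w2.png');print(np.round(d['world_from_camera'],2).tolist())
np.savez('w2.npz',P=fcloud(d),im=d['img'])
E
```

```text
time: 3.3
ee_pos: [604.1, 165.6, 261.9]
tool_rot: [[0.684, 0.729, 0.007], [0.729, -0.684, -0.012], [-0.004, 0.013, -1.0]]
ft_force: [1.1, -1.6, 0.3]
width: 0.122
time: 3.9
ee_pos: [609.1, 171.0, 260.1]
tool_rot: [[0.18, 0.984, 0.008], [0.984, -0.18, -0.01], [-0.008, 0.01, -1.0]]
ft_force: [-0.2, 0.1, -0.6]
width: 0.119
t 3.9 tcp [609.1 171.  260.1] R [[0.18, 0.984, 0.008], [0.984, -0.18, -0.01], [-0.008, 0.01, -1.0]] F [-0.16  0.1  -0.56] w 0.119
[[0.98, -0.17, -0.04, 622.25], [-0.18, -0.94, -0.3, 248.26], [0.01, 0.31, -0.95, 402.63], [0.0, 0.0, 0.0, 1.0]]
```

View pics/w2.png

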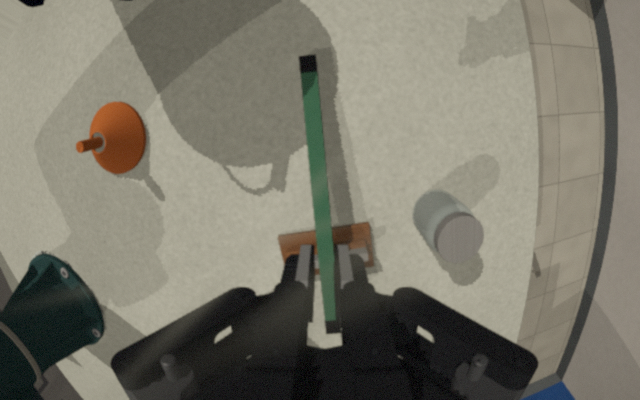

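The wrist view shows the rail from its low cap at (308,63) to its raised end at (333,325), crossing the ridge board at (325,250). I'll fit the rail and ridge.

Run:
```python
import numpy as np,cv2
a=np.load('w2.npz');P=a['P'];im=a['im'].astype(int)
h=cv2.cvtColor(a['im'],cv2.COLOR_RGB2HSV)
g=(h[...,0]>60)&(h[...,0]<95)&(h[...,1]>90)&(np.indices(g.shape)[1]>280 if 0 else True)
u=np.indices(h.shape[:2])[1];v=np.indices(h.shape[:2])[0]
g&=(u>290)&(u<345)&(v>50)&(v<330)
X=P[g];print(len(X))
for y in range(0,300,20):
    s=X[abs(X[:,1]-y)<6]
    if len(s)>5: print(y,'x',np.percentile(s[:,0],[3,50,97]).round(1),'z',np.percentile(s[:,2],[3,50,97]).round(1))
cap=(h[...,2]<70)&(u>292)&(u<322)&(v>45)&(v<80)&(P[...,2]<40)
Y=P[cap];print('cap',len(Y),np.percentile(Y,[2,50,98],axis=0).round(1))
# ridge board: brown
b=(h[...,0]<15)&(h[...,1]>90)&(v>215)&(v<285)&(u>260)&(u<390)
B=P[b];B=B[(B[:,2]>2)&(B[:,2]<25)];print('board',len(B),np.percentile(B,[2,50,98],axis=0).round(1)); print(cv2.minAreaRect(B[:,:2].astype(np.float32)))
t=np.load('t.npz');PT=t['P'];hT=cv2.cvtColor(t['im'],cv2.COLOR_RGB2HSV)
vT,uT=np.indices(hT.shape[:2])
b=(hT[...,0]<15)&(hT[...,1]>100)&(abs(uT-313)<14)&(abs(vT-174)<22);B=PT[b];print('topboard',len(B),np.percentile(B,[2,50,98],axis=0).round(1),cv2.minAreaRect(B[:,:2].astype(np.float32)))
print('bench near', np.median(P[(abs(P[...,0]-560)<20)&(abs(P[...,1]-200)<40)],0))
```

```text
1217
80 x [589.7 597.  603.2] z [58.1 60.3 62.1]
120 x [593.7 600.6 604.9] z [52.6 53.8 54.9]
140 x [602.8 606.7 609.4] z [50.  51.8 52.8]
180 x [598.2 601.7 608.8] z [43.  44.5 46. ]
200 x [600.2 607.2 615. ] z [39.9 41.7 43.3]
220 x [602.  609.6 617.1] z [36.8 38.6 40.4]
240 x [603.8 611.3 618.9] z [33.6 35.4 37.1]
260 x [604.9 612.8 620.7] z [30.7 32.4 33.8]
280 x [607.2 614.9 622.2] z [27.3 29.2 30.7]
cap 388 [[606.8 282.5  23.4]
 [616.  297.4  26.8]
 [626.  311.5  29.5]]
board 1304 [[533.   25.4   8.7]
 [614.4  69.6  10.7]
 [656.1  83.2  22.9]]
((594.2193603515625, 50.34706115722656), (67.22698211669922, 127.36502838134766), 88.93415832519531)
topboard 288 [[5.309e+02 1.500e+01 2.000e-01]
 [5.687e+02 5.510e+01 1.230e+01]
 [6.534e+02 8.030e+01 2.850e+01]] ((401.90521240234375, 49.41032409667969), (65.64811706542969, 505.9722900390625), 89.41486358642578)
bench near [567.62039568 189.40364402 334.85214339]
```

Everything agrees: the rail runs along (0.095, 0.995), its +x end is at about (617,311), and the crest is at about (594,50). I'll push the low end face toward -y with the nearly shut fingers.

```bash
python3 -m jog '[[1,4.2,-0.5,0,0,0,0],[1,4.2,-0.5,0,0,0,0],[1,4.2,-0.5,0,0,0,0],[1,4.2,-0.5,0,0,0,0],[1,0,0,0,0,0,-0.087],[1,0,0,0,0,0,0],[1,0,0,4,0,0,0],[1,0,0,4,0,0,0]]'
python3 -m jog '[[1,0,0,4,0,0,0],[1,0,0,4,0,0,0],[1,0,0,4,0,0,0],[1,0,0,0,0,0,0]]'
python3 - <<'E'
from h import *
st()
d=cap('wrist','w3.png')
E
```

```text
time: 4.75
ee_pos: [628.1, 344.2, 183.8]
tool_rot: [[0.126, 0.992, 0.022], [0.992, -0.125, -0.005], [-0.002, 0.023, -1.0]]
ft_force: [0.1, -0.9, -1.0]
width: 0.116
time: 5.15
ee_pos: [628.4, 338.3, 56.0]
tool_rot: [[0.147, 0.989, 0.016], [0.989, -0.147, -0.008], [-0.005, 0.017, -1.0]]
ft_force: [-0.9, -0.3, -0.1]
width: 0.115
t 5.15 tcp [628.4 338.3  56. ] R [[0.147, 0.989, 0.016], [0.989, -0.147, -0.008], [-0.005, 0.017, -1.0]] F [-0.87 -0.25 -0.12] w 0.115
```

View pics/w3.png

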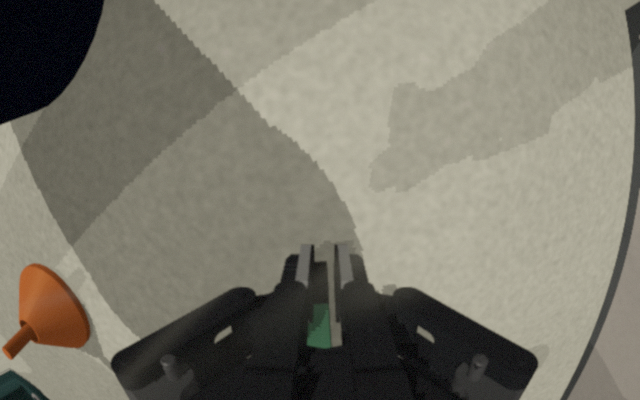

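```bash
python3 -m jog '[[1,0,-0.8,0,0,0,0],[1,0,0,2,0,0,-0.05],[1,0,0,2,0,0,0],[1,0,0,0,0,0,0]]'
python3 - <<'E'
from h import *
st()
d=cap('scene','s3.png',(260,140,460,290),4)
t=cap('top','t3.png',(210,90,390,225),4.4)
E
```

```text
time: 5.6
ee_pos: [629.3, 342.3, 30.2]
tool_rot: [[0.102, 0.994, 0.035], [0.995, -0.102, 0.001], [0.004, 0.035, -0.999]]
ft_force: [0.3, -0.5, 0.8]
width: 0.117
t 5.6 tcp [629.3 342.3  30.2] R [[0.102, 0.994, 0.035], [0.995, -0.102, 0.001], [0.004, 0.035, -0.999]] F [ 0.29 -0.48  0.76] w 0.117
```

View pics/s3.png

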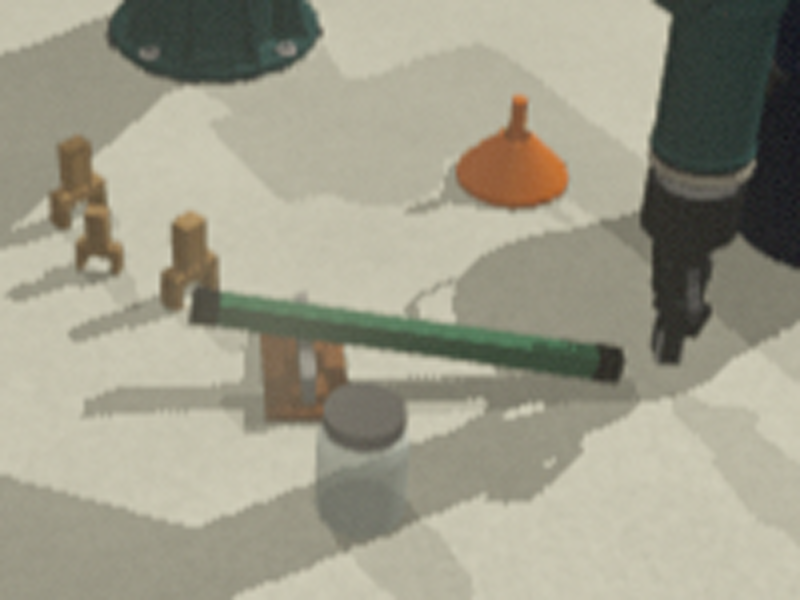

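View pics/t3.png

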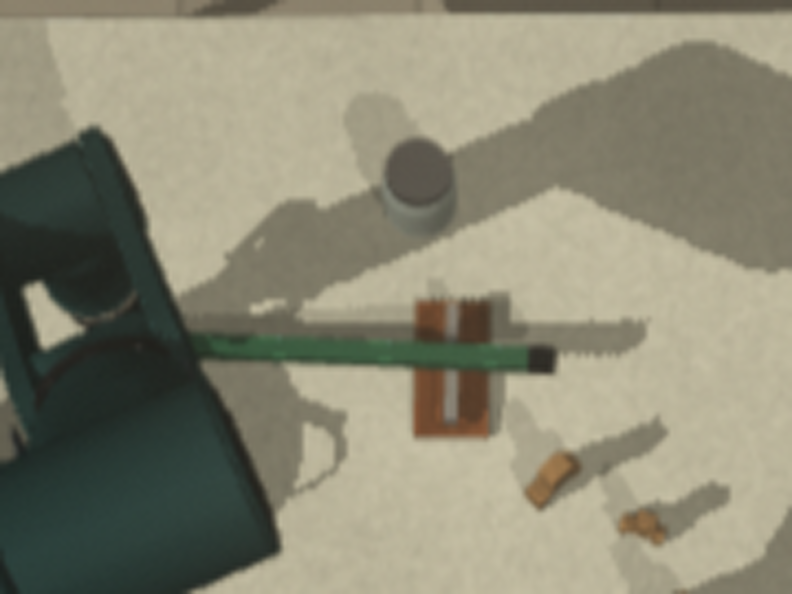

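```bash
python3 -m jog '[[1,0,0,0,0.035,0,0],[1,0,0,0,0,0,0],[1,0,-0.8,0,0,0,0],[1,0,0,0,0,0,0],[1,0,0,1.2,0,0,0],[1,0,0,0,0,0,0]]'
```

```text
time: 6.3
ee_pos: [625.7, 346.5, 28.8]
tool_rot: [[0.102, 0.995, 0.015], [0.995, -0.103, 0.01], [0.012, 0.014, -1.0]]
ft_force: [-1.2, -0.1, -0.8]
width: 0.12
```

```bash
python3 -m jog '[[1,0,0,1,0,0,0]]'; python3 -m jog '[[1,0,-0.5,0,0,0,0]]'; python3 -m jog '[[1,0,0,0,0,0,0]]';python3 -m jog '[[1,0,0,0,0,0,0]]'
```

```text
time: 6.4
ee_pos: [626.9, 347.2, 19.6]
tool_rot: [[0.102, 0.995, 0.018], [0.995, -0.103, 0.011], [0.013, 0.017, -1.0]]
ft_force: [1.3, 0.3, -0.5]
width: 0.115
time: 6.5
ee_pos: [620.8, 347.0, 17.3]
tool_rot: [[0.103, 0.995, 0.015], [0.995, -0.103, 0.01], [0.012, 0.014, -1.0]]
ft_force: [-0.9, -0.0, -0.5]
width: 0.114
time: 6.6
ee_pos: [619.6, 346.9, 16.5]
tool_rot: [[0.102, 0.995, 0.013], [0.995, -0.103, 0.009], [0.011, 0.012, -1.0]]
ft_force: [0.3, 0.2, 0.2]
width: 0.117
time: 6.7
ee_pos: [619.2, 346.8, 16.0]
tool_rot: [[0.102, 0.995, 0.013], [0.995, -0.102, 0.009], [0.01, 0.012, -1.0]]
ft_force: [0.5, 0.9, -0.3]
width: 0.115
```

```bash
python3 -m jog '[[1,-1,0,0,0,0,0],[1,-1,0,0,0,0,0],[1,-1,0,0,0,0,0]]'; python3 -m jog '[[1,-0.8,0,0,0,0,0],[1,-0.8,0,0,0,0,0],[1,0,0,0,0,0,0]]'
python3 - <<'E'
from h import *
st()
d=cap('scene','s4.png',(260,140,460,290),4)
t=cap('top','t4.png',(210,90,390,225),4.4)
E
```

```text
time: 7.0
ee_pos: [616.7, 316.7, 16.1]
tool_rot: [[0.101, 0.995, 0.015], [0.995, -0.101, 0.011], [0.012, 0.013, -1.0]]
ft_force: [0.4, 3.6, -0.8]
width: 0.117
time: 7.3
ee_pos: [615.4, 298.1, 16.5]
tool_rot: [[0.103, 0.995, 0.016], [0.995, -0.104, 0.012], [0.014, 0.014, -1.0]]
ft_force: [0.9, 0.3, 0.2]
width: 0.117
t 7.3 tcp [615.4 298.1  16.5] R [[0.103, 0.995, 0.016], [0.995, -0.104, 0.012], [0.014, 0.014, -1.0]] F [0.91 0.3  0.19] w 0.117
```

View pics/s4.png

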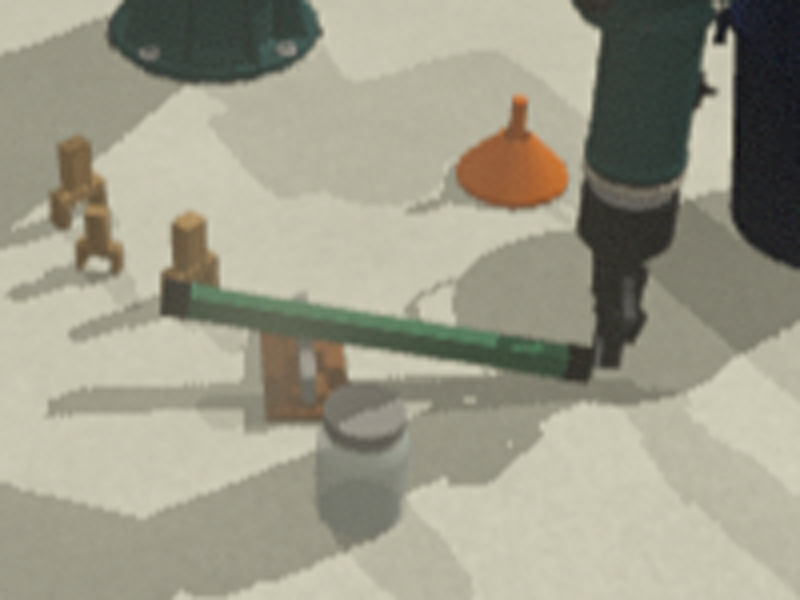

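View pics/t4.png

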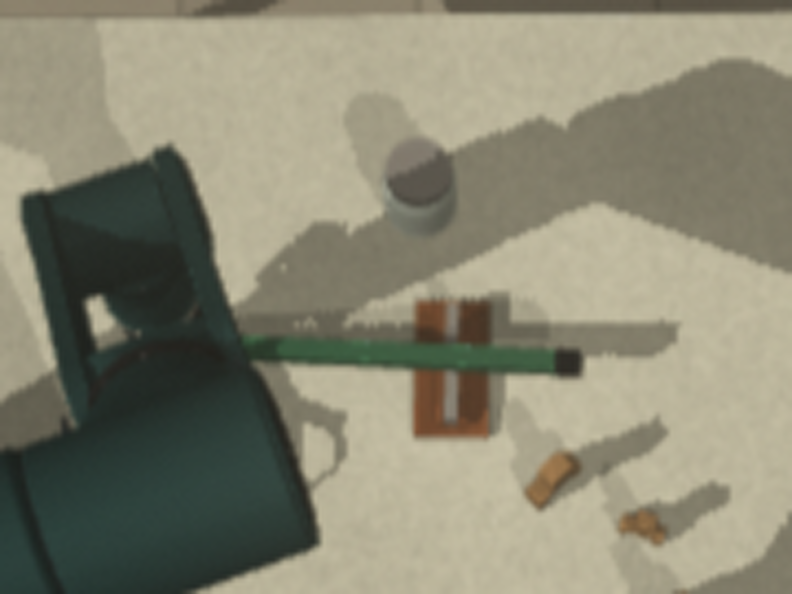

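The push works: the rail slid about 24 mm, straight, and still has its +x end down. I'll keep pushing in steps, backing off each time to let it tip freely.

```bash
cat >> h.py <<'E'
def tilt():
    d=manip.capture('scene');P=cloud(d);h=cv2.cvtColor(d['img'],cv2.COLOR_RGB2HSV)
    g=(h[...,0]>60)&(h[...,0]<95)&(h[...,1]>90)&(abs(P[...,0]-605)<40)&(P[...,1]<300)&(P[...,1]>-200)&(P[...,2]<110)&(P[...,2]>0)
    g[:,:290]=0
    v,u=np.nonzero(g); k=np.polyfit(u,v,1); X=P[g]; kz=np.polyfit(X[:,1],X[:,2],1)
    print('n',g.sum(),'img slope',k[0].round(4),'dz/dy',kz[0].round(4),'y',X[:,1].min().round(),X[:,1].max().round(),'umin',u.min(),u.max(),'z@50',np.polyval(kz,50).round(1))
E
python3 -m jog '[[1,-1,0,0,0,0,0],[1,0.5,0,0,0,0,0],[1,0,0,0,0,0,0]]'
python3 -c "
from h import *
tilt();st()"
```

```text
time: 7.7
ee_pos: [615.2, 293.7, 16.6]
tool_rot: [[0.103, 0.995, 0.016], [0.995, -0.103, 0.012], [0.014, 0.015, -1.0]]
ft_force: [0.7, -1.5, 0.2]
width: 0.118Traceback (most recent call last):
  File "<string>", line 3, in <module>
    tilt();st()
    ~~~~^^
  File "h.py", line 29, in tilt
    v,u=np.nonzero(g); k=np.polyfit(u,v,1); X=P[g]; kz=np.polyfit(X[:,1],X[:,2],1)
                         ~~~~~~~~~~^^^^^^^
    raise TypeError("expected non-empty vector for x")
TypeError: expected non-empty vector for x
```

```bash
sed -i "s/    g=(h\[...,0\]>60).*/    I=d['img'].astype(int);g=(I[...,1]>I[...,0]+12)\&(I[...,1]>I[...,2]+5)\&(abs(P[...,0]-605)<60)\&(P[...,1]<330)\&(P[...,1]>-200)\&(P[...,2]<110)\&(P[...,2]>5)/" h.py
python3 -c "
from h import *
tilt()"
```

```text
n 494 img slope 0.1997 dz/dy -0.204 y -52.0 256.0 umin 305 398 z@50 61.5
```

```bash
for i in 1; do python3 -m jog '[[1,-1.4,0,0,0,0,0],[1,0.5,0,0,0,0,0],[1,0,0,0,0,0,0]]' | sed -n '2p;4p'; python3 -c "
from h import *
tilt()"; done
python3 -m jog '[[1,-1.4,0,0,0,0,0],[1,0.5,0,0,0,0,0],[1,0,0,0,0,0,0]]' | sed -n '2p;4p'; python3 -c "
from h import *
tilt()"
```

```text
ee_pos: [614.0, 283.9, 16.3]
ft_force: [-0.1, -0.7, 0.5]
n 481 img slope 0.2044 dz/dy -0.2109 y -62.0 245.0 umin 302 395 z@50 61.4
ee_pos: [612.9, 273.9, 16.0]
ft_force: [-0.3, 0.2, 0.2]
n 482 img slope 0.102 dz/dy -0.0828 y -79.0 237.0 umin 297 393 z@50 60.5
```

```bash
python3 -c "
from h import *
tilt();tilt();tilt();st()
cap('scene','s5.png',(260,140,460,290),4)
tilt();cap('top','t5.png',(210,90,390,225),4.4)"
```

```text
n 505 img slope 0.0394 dz/dy -0.0038 y -79.0 235.0 umin 297 393 z@50 60.1
n 470 img slope -0.0212 dz/dy 0.0751 y -82.0 231.0 umin 296 393 z@50 61.2
n 451 img slope -0.0726 dz/dy 0.1415 y -80.0 228.0 umin 297 392 z@50 61.9
t 8.65 tcp [612.6 273.7  15.9] R [[0.102, 0.995, 0.015], [0.995, -0.102, 0.011], [0.013, 0.014, -1.0]] F [-1.29 -0.5  -0.69] w 0.116
n 431 img slope -0.1582 dz/dy 0.2552 y -80.0 222.0 umin 297 391 z@50 63.3
```

View pics/s5.png

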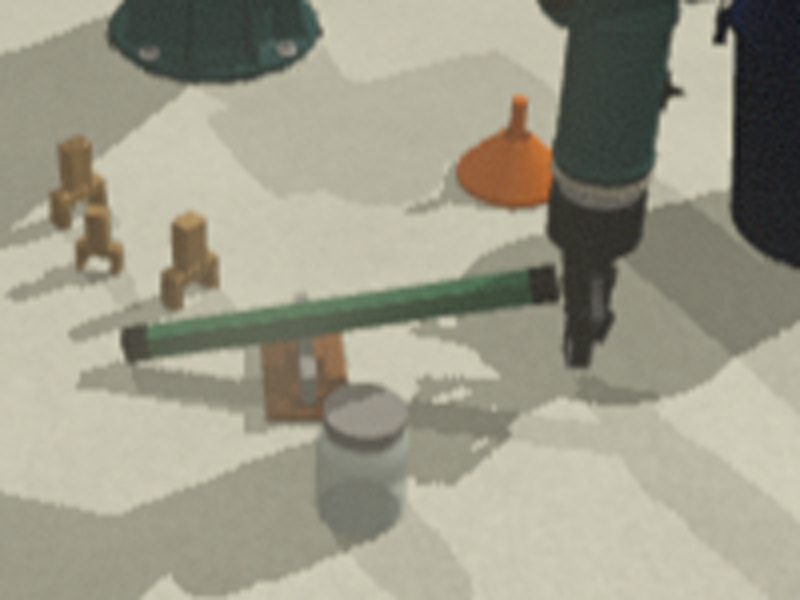

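View pics/t5.png

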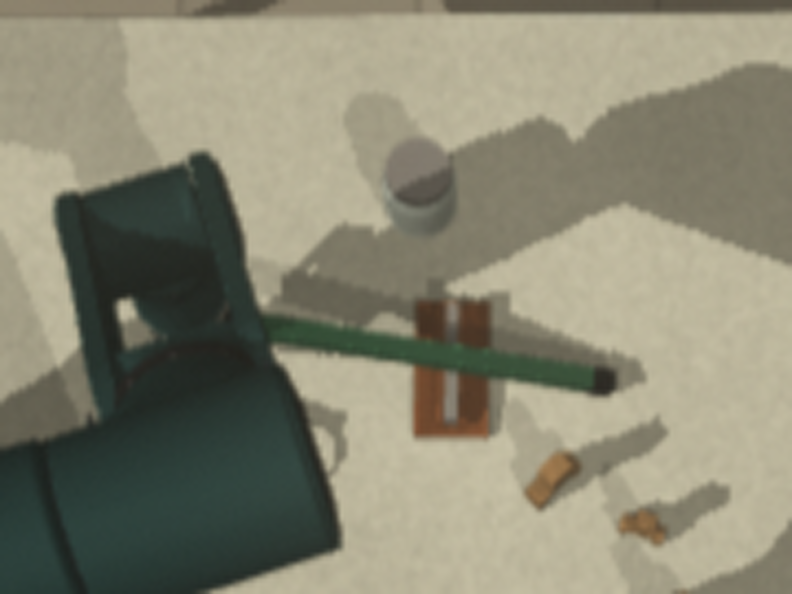

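The rail overshot: freed, it rolled right across the ridge top, and now its -x end is down (s5: cap at (135,343), raised end at (540,285)). At slide 43 mm it stayed put and at about 53 mm it tipped, so it's now near balance and momentum probably carried it over. I'll back off, let it settle and measure. Then I'll press the raised +x end down gently to level it.

```bash
python3 -m jog '[[1,2,0,0,0,0,0],[0,1,0,-3,0,0,0],[0,0,0,-4.5,0,0,0],[0,0,0,-4.5,0,0,0],[0,0,0,-4.5,0,0,0],[0,0,0,0,0,0,0],[0,0,0,0,0,0,0]]'
python3 - <<'E'
from h import *
st();tilt()
d=cap('wrist','w6.png');np.savez('w6.npz',P=fcloud(d),im=d['img'])
cap('scene','s6.png',(260,140,460,290),4)
E
```

```text
time: 9.5
ee_pos: [612.8, 309.4, 186.4]
tool_rot: [[0.1, 0.995, 0.013], [0.995, -0.1, 0.013], [0.014, 0.012, -1.0]]
ft_force: [-0.6, -0.0, -0.4]
width: -0.008
t 9.5 tcp [612.8 309.4 186.4] R [[0.1, 0.995, 0.013], [0.995, -0.1, 0.013], [0.014, 0.012, -1.0]] F [-0.57 -0.04 -0.35] w -0.008
n 447 img slope 0.0747 dz/dy -0.0505 y -79.0 236.0 umin 297 393 z@50 60.8
```

View pics/w6.png

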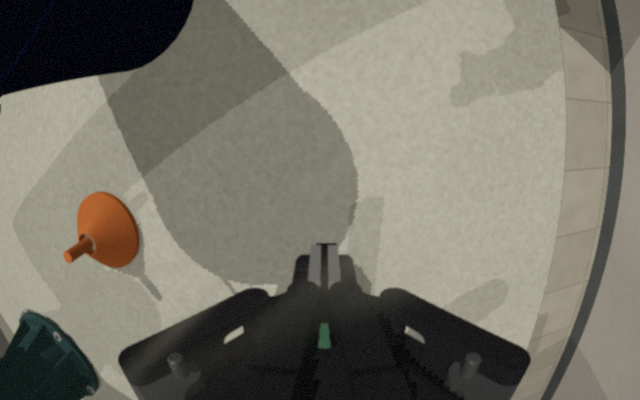

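View pics/s6.png

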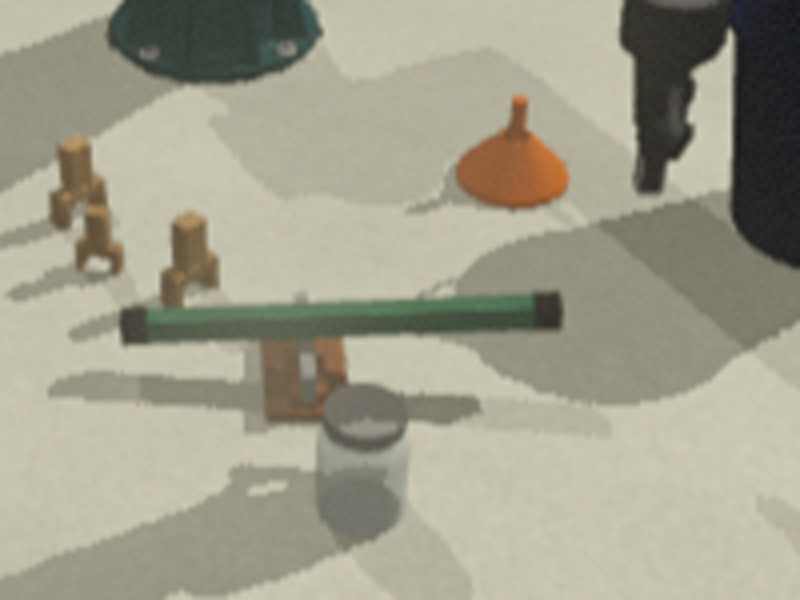

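It's actually rocking freely near level. I'll wait and see whether it settles.

```bash
for i in 1 2 3; do python3 -c "
from h import *
tilt();tilt();tilt();tilt()"; done
python3 -m jog '[[0,0,0,0,0,0,0],[0,0,0,0,0,0,0],[0,0,0,0,0,0,0],[0,0,0,0,0,0,0],[0,0,0,0,0,0,0],[0,0,0,0,0,0,0],[0,0,0,0,0,0,0],[0,0,0,0,0,0,0]]' | head -1
python3 -c "
from h import *
tilt();tilt();tilt();tilt()
cap('scene','s7.png',(260,140,460,290),4)"
```

```text
n 427 img slope -0.049 dz/dy 0.1092 y -83.0 230.0 umin 296 392 z@50 61.6
n 423 img slope -0.0773 dz/dy 0.1452 y -83.0 229.0 umin 296 392 z@50 62.3
n 418 img slope -0.0965 dz/dy 0.1715 y -83.0 228.0 umin 296 392 z@50 62.4
n 401 img slope -0.1127 dz/dy 0.1925 y -80.0 227.0 umin 297 392 z@50 62.4
n 419 img slope -0.1206 dz/dy 0.2039 y -80.0 226.0 umin 297 391 z@50 62.8
n 410 img slope -0.1273 dz/dy 0.2112 y -80.0 226.0 umin 297 392 z@50 63.1
n 407 img slope -0.1266 dz/dy 0.2119 y -80.0 227.0 umin 297 392 z@50 62.9
n 411 img slope -0.1252 dz/dy 0.2093 y -80.0 225.0 umin 297 391 z@50 62.9
n 414 img slope -0.116 dz/dy 0.1949 y -83.0 227.0 umin 296 392 z@50 62.6
n 413 img slope -0.1032 dz/dy 0.1827 y -83.0 228.0 umin 296 392 z@50 62.3
n 423 img slope -0.0852 dz/dy 0.1572 y -83.0 229.0 umin 296 392 z@50 62.3
n 429 img slope -0.0624 dz/dy 0.1261 y -83.0 230.0 umin 296 392 z@50 62.1
time: 11.05
n 424 img slope -0.0928 dz/dy 0.1663 y -83.0 228.0 umin 296 392 z@50 62.3
n 434 img slope -0.0807 dz/dy 0.151 y -83.0 229.0 umin 296 392 z@50 62.3
n 433 img slope -0.0636 dz/dy 0.1292 y -83.0 230.0 umin 296 392 z@50 62.0
n 423 img slope -0.0404 dz/dy 0.0994 y -83.0 233.0 umin 296 393 z@50 61.6
```

View pics/s7.png

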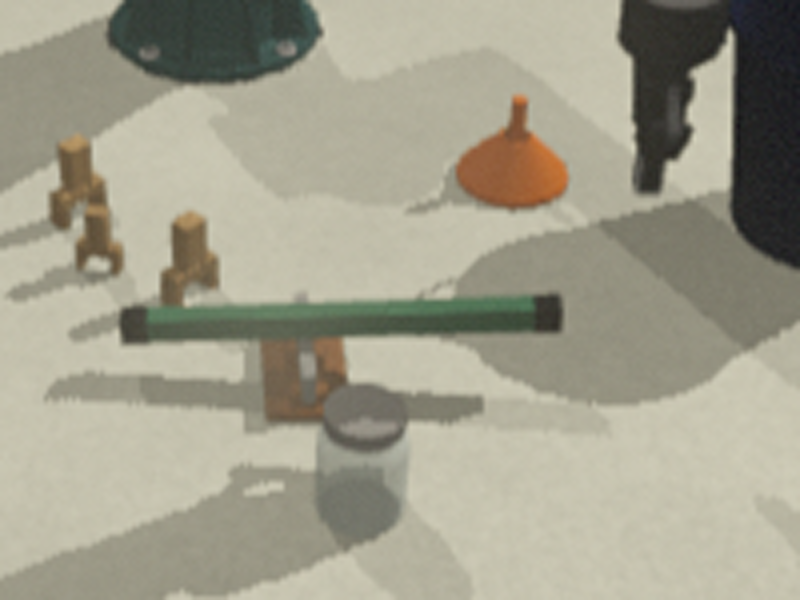

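The rock is decaying about level, so the balance point is over the ridge top. While it dies down I'll fetch the peg, staying clear of the rail.

```bash
python3 -m jog '[[4,-4.5,-1.2,-0.3,0,0,0],[4,-4.5,-1.2,-0.3,0,0,0],[4,-4.5,-1.2,0,0,0,0],[4,-4.5,-1.2,0,0,0,0],[4,-4.5,-1.2,0,0,0,0],[4,-4.5,-1.2,0,0,0,0],[4,-4.5,-1.2,0,0,0,0],[4,-4.5,-1.2,0,0,0,0]]'|sed -n 1,3p
python3 -m jog '[[4,-4.5,-1.2,0,0,0,0],[4,-4.5,-1.2,0,0,0,0],[4,-4.5,-1.2,0,0,0,0],[4,0,0,0,0,0,0.14],[4,0,0,0,0,0,0.14],[4,0,0,0,0,0,0],[4,0,0,0,0,0,0]]'
python3 - <<'E'
from h import *
tilt();tilt();tilt();tilt();st()
d=cap('wrist','w8.png');np.savez('w8.npz',P=fcloud(d),im=d['img'])
cap('scene','s8.png',(240,140,440,290),4)
E
```

```text
time: 12.1
ee_pos: [481.3, -45.9, 185.4]
tool_rot: [[0.091, 0.996, 0.021], [0.996, -0.091, 0.014], [0.016, 0.02, -1.0]]
time: 12.8
ee_pos: [429.0, -190.2, 184.5]
tool_rot: [[0.374, 0.927, 0.026], [0.927, -0.375, 0.009], [0.018, 0.02, -1.0]]
ft_force: [1.0, 0.3, -0.1]
width: 0.467
n 433 img slope -0.044 dz/dy 0.1043 y -79.0 230.0 umin 297 393 z@50 61.6
n 430 img slope -0.0278 dz/dy 0.0811 y -79.0 232.0 umin 297 393 z@50 61.5
n 431 img slope -0.0023 dz/dy 0.0491 y -79.0 234.0 umin 297 393 z@50 61.2
n 463 img slope 0.0287 dz/dy 0.0051 y -79.0 234.0 umin 297 393 z@50 60.8
t 13.0 tcp [ 429.2 -189.6  184.4] R [[0.375, 0.927, 0.025], [0.927, -0.375, 0.009], [0.018, 0.02, -1.0]] F [-0.49  0.29  0.12] w 0.47
```

View pics/w8.png

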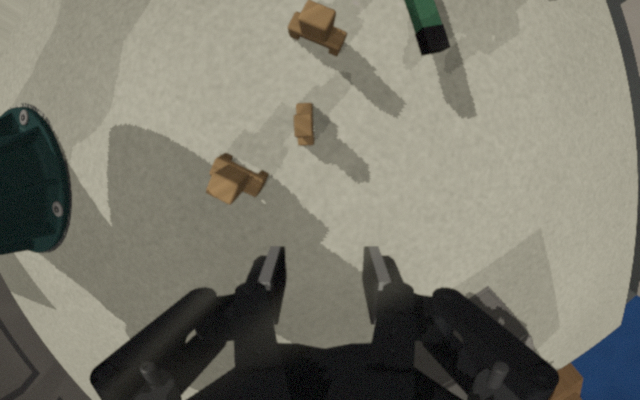

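View pics/s8.png

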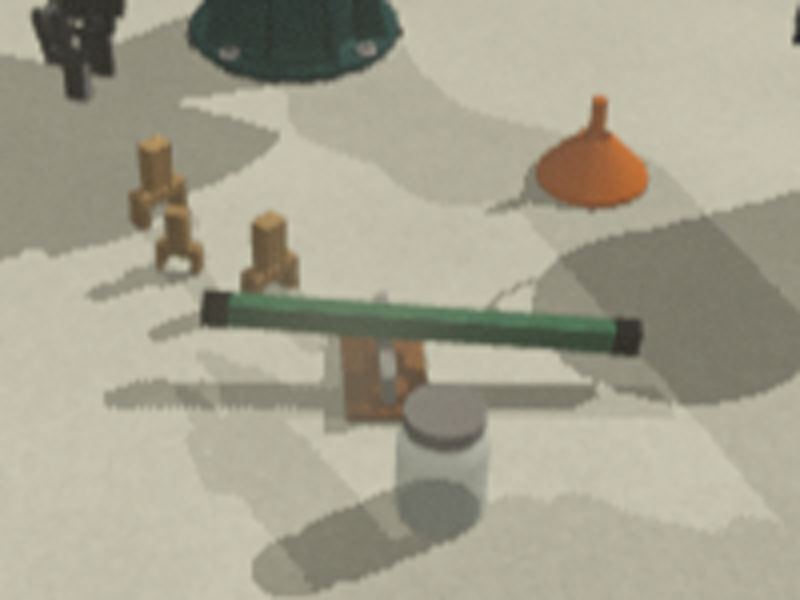

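In the wrist view the small peg is at (304,123), with its fork along the image vertical, so the jaws close across its 16 mm. I'll measure it.

Run:
```python
import numpy as np,cv2
from plant import manip
a=np.load('w8.npz');P=a['P'];im=a['im']
cv2.imwrite('pics/w8c.png',cv2.resize(im[70:190,250:370,::-1],None,fx=5,fy=5,interpolation=cv2.INTER_CUBIC))
m=(np.hypot(P[...,0]-441,P[...,1]+122)<40)
print('bench',np.median(P[m&(P[...,2]<10)][:,2]))
X=P[m&(P[...,2]>12)&(P[...,2]<80)]
for lo,hi in((12,45),(50,80),(12,80)):
    Y=X[(X[:,2]>lo)&(X[:,2]<hi)]
    if len(Y)>5: print(lo,len(Y),Y.mean(0).round(1),cv2.minAreaRect(Y[:,:2].astype(np.float32)))
```

```text
bench 0.5361607116789742
12 339 [ 440.8 -122.8   28.3] ((439.954833984375, -124.21417999267578), (41.36956024169922, 16.107534408569336), 71.08501434326172)
50 433 [ 439.5 -124.    64.2] ((439.6300048828125, -124.02802276611328), (19.865264892578125, 16.421127319335938), 71.54820251464844)
12 775 [ 440.1 -123.5   48.4] ((439.5968017578125, -124.18709564208984), (41.34433364868164, 16.64882469177246), 70.14410400390625)
```

View pics/w8c.png

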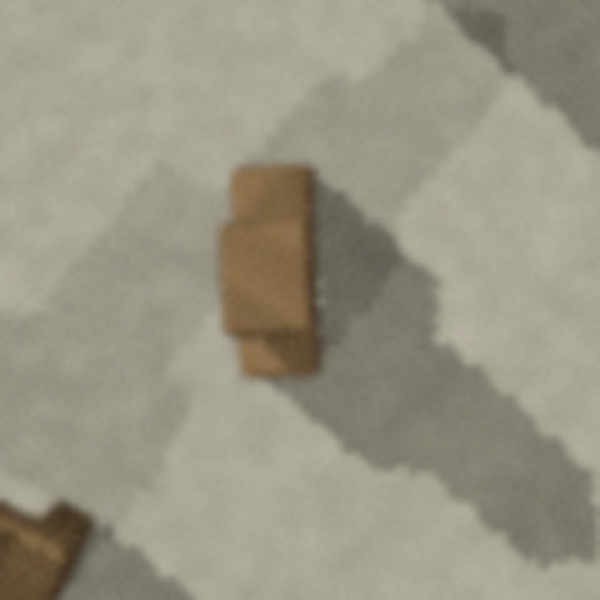

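The size matches exactly (fork 41×16, stem 20×16), with the centre at (439.7,-124.1) and fork axis at 71°. I'll move over it.

```bash
python3 -m jog '[[4.5,3.2,-0.75,0,0,0,0],[4.5,3.2,-0.75,0,0,0,0],[4.5,0,0,0,0.02,-0.018,-0.05],[4.5,0,0,0,0,0,0]]'
python3 -c "
from h import *
o=st();R=o['tool_rot'];print(np.round(np.array(R).T@(np.array([439.7,-124.1,32])-o['ee_pos']),1));tilt();tilt()"
```

```text
time: 13.5
ee_pos: [440.4, -123.1, 185.4]
tool_rot: [[0.324, 0.946, 0.0], [0.946, -0.324, -0.002], [-0.002, 0.001, -1.0]]
ft_force: [0.8, -0.4, 0.4]
width: 0.527
t 13.5 tcp [ 440.4 -123.1  185.4] R [[0.324, 0.946, 0.0], [0.946, -0.324, -0.002], [-0.002, 0.001, -1.0]] F [ 0.79 -0.39  0.35] w 0.527
[ -0.9  -0.5 153.4]
n 430 img slope -0.0379 dz/dy 0.0954 y -83.0 232.0 umin 296 393 z@50 61.7
n 421 img slope -0.0272 dz/dy 0.0808 y -79.0 233.0 umin 297 393 z@50 61.7
```

```bash
python3 -m jog '[[4.5,0,0,4,0,0,0],[4.5,0,0,4,0,0,0],[4.5,0,0,3,0,0,0],[4.5,0,0,0,0,0,0]]'
python3 -c "
from h import *
o=st();R=o['tool_rot'];print(np.round(np.array(R).T@(np.array([439.7,-124.1,32])-o['ee_pos']),1));tilt()"
```

```text
time: 14.0
ee_pos: [443.5, -128.4, 74.3]
tool_rot: [[0.33, 0.944, 0.009], [0.944, -0.33, -0.006], [-0.002, 0.01, -1.0]]
ft_force: [-0.3, 0.3, -0.0]
width: 0.527
t 14.0 tcp [ 443.5 -128.4   74.3] R [[0.33, 0.944, 0.009], [0.944, -0.33, -0.006], [-0.002, 0.01, -1.0]] F [-0.28  0.34 -0.02] w 0.527
[ 2.9 -5.4 42.2]
n 452 img slope 0.0007 dz/dy 0.0484 y -79.0 234.0 umin 297 393 z@50 60.9
```

```bash
python3 -m jog '[[4.5,0.3,-0.5,0,0,0,0],[4.5,0,0,2,0.01,0,0],[4.5,0,0,1.2,0,0,0],[4.5,0,0,0,0,0,0]]' | sed -n 2p
python3 -c "
from h import *
o=st();R=o['tool_rot'];print(np.round(np.array(R).T@(np.array([439.7,-124.1,32])-o['ee_pos']),1));cap('wrist','w9.png',(200,150,440,350),3);tilt()"
```

```text
ee_pos: [444.4, -126.9, 48.2]
t 14.45 tcp [ 444.4 -126.9   48.2] R [[0.332, 0.943, 0.01], [0.943, -0.332, -0.007], [-0.003, 0.011, -1.0]] F [-0.97  0.96  0.59] w 0.527
[ 1.1 -5.6 16.1]
n 453 img slope 0.0804 dz/dy -0.055 y -79.0 236.0 umin 297 393 z@50 60.5
```

View pics/w9.png

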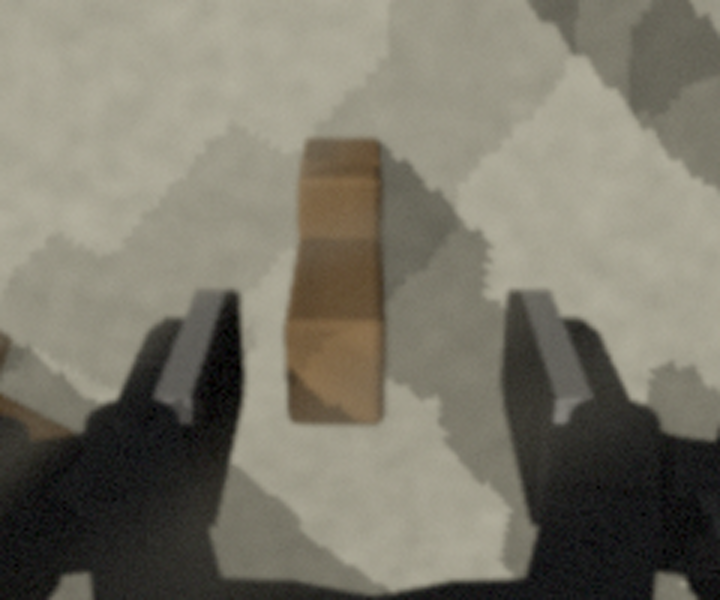

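The stem is between the jaws, about 5 mm left of centre, which agrees with the numbers. I'll correct and finish the descent.

```bash
python3 -m jog '[[4.5,0.1,-0.55,0,0,0,0],[4.5,0,0,1.2,0,0,0],[4.5,0.1,-0.2,0.3,0,0,0],[4.5,0,0,0,0,0,0]]' | sed -n 2p
python3 -c "
from h import *
o=st();R=o['tool_rot'];print(np.round(np.array(R).T@(np.array([439.7,-124.1,32])-o['ee_pos']),1));tilt()"
```

```text
ee_pos: [439.2, -122.7, 36.4]
t 14.95 tcp [ 439.2 -122.7   36.4] R [[0.332, 0.943, 0.015], [0.943, -0.332, -0.009], [-0.004, 0.017, -1.0]] F [-0.24 -0.5   0.22] w 0.525
[-1.1  0.8  4.4]
n 469 img slope 0.0472 dz/dy -0.0129 y -79.0 236.0 umin 297 393 z@50 60.4
```

```bash
python3 -m jog '[[4.5,-0.1,0,0.4,0.017,0,0],[1,0,0,0,0,0,0],[1,0,0,0,0,0,0],[1,0,0,0,0,0,0],[1,0,0,0,0,0,0],[1,0,0,0,0,0,0]]' 25
python3 -c "
from h import *
tilt();cap('wrist','w10.png',(200,150,440,350),3);tilt();tilt();tilt()"
```

```text
time: 15.6
ee_pos: [440.1, -124.3, 33.3]
tool_rot: [[0.332, 0.943, -0.001], [0.943, -0.332, -0.004], [-0.004, 0.001, -1.0]]
ft_force: [0.1, -0.0, 0.2]
width: 0.184
n 452 img slope 0.0788 dz/dy -0.0544 y -79.0 237.0 umin 297 393 z@50 60.9
n 461 img slope 0.0539 dz/dy -0.0224 y -79.0 236.0 umin 297 393 z@50 60.8
n 472 img slope 0.0231 dz/dy 0.0143 y -79.0 236.0 umin 297 393 z@50 60.8
n 461 img slope 0.0082 dz/dy 0.0378 y -79.0 235.0 umin 297 393 z@50 61.1
```

View pics/w10.png

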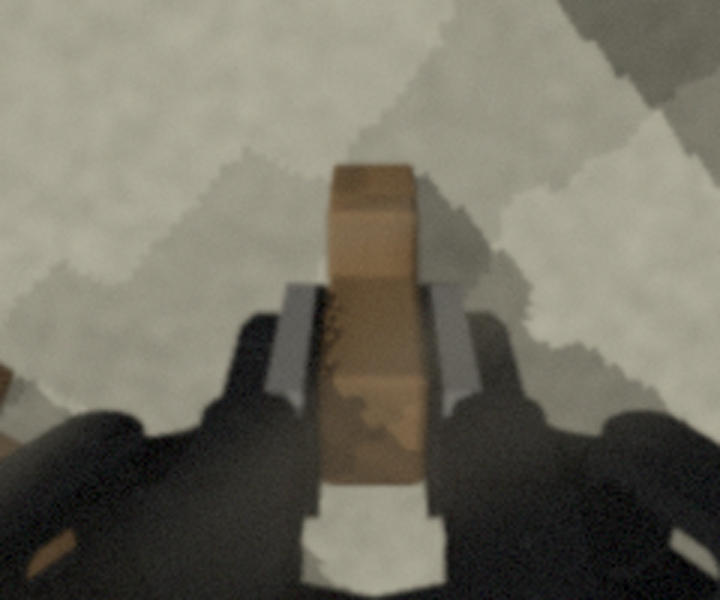

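Gripped at 15.7 mm wide. I'll lift, carry it over to the crest high up, and turn it.

```bash
python3 -m jog '[[1,0,0,-3,0,0,0],[1,0,0,-4.5,0,0,0],[1,0,0,-4.5,0,0,0],[1,0,0,-4.5,0,0,0],[1,3,1.2,0,0,0,0],[1,4.3,1.75,0,0,0,0],[1,4.3,1.75,0,0,0,0],[1,4.3,1.75,0,0,0,0]]' | sed -n '2p;5p'
python3 -m jog '[[1,0,0,0,0,0,0.133],[1,0,0,0,0,0,0.133],[1,0,0,0,0,0,0.133],[1,0,0,0,0,0,0.133],[1,0,0,0,0,0,0.133],[1,0,0,0,0,0,0.133],[1,0,0,0,0,0,0.133],[1,0,0,0,0,0,0.133]]'
python3 -m jog '[[1,0,0,0,0,0,0.133],[1,0,0,0,0,0,0.12],[1,0,0,0,0,0,0]]'
python3 -c "
from h import *
tilt();tilt();tilt();tilt()
d=cap('wrist','w11.png');np.savez('w11.npz',P=fcloud(d),im=d['img'])
t=cap('top','t11.png',(210,90,390,225),4.4);np.savez('t11.npz',P=cloud(t),im=t['img'])"
```

```text
ee_pos: [554.1, 5.0, 205.6]
width: 0.184
time: 17.45
ee_pos: [557.1, 12.0, 204.0]
tool_rot: [[0.992, 0.127, -0.001], [0.127, -0.992, -0.003], [-0.002, 0.002, -1.0]]
ft_force: [-0.5, 0.0, -0.1]
width: 0.182
time: 17.75
ee_pos: [556.0, 12.1, 203.3]
tool_rot: [[0.99, -0.138, -0.003], [-0.138, -0.99, -0.002], [-0.003, 0.003, -1.0]]
ft_force: [1.0, -0.5, -0.6]
width: 0.183
n 439 img slope 0.0345 dz/dy 0.0034 y -79.0 235.0 umin 297 393 z@50 60.8
n 440 img slope 0.0517 dz/dy -0.0209 y -79.0 235.0 umin 297 393 z@50 60.8
n 437 img slope 0.0603 dz/dy -0.0319 y -79.0 237.0 umin 297 393 z@50 60.7
n 442 img slope 0.0549 dz/dy -0.0234 y -79.0 236.0 umin 297 393 z@50 60.7
```

View pics/w11.png

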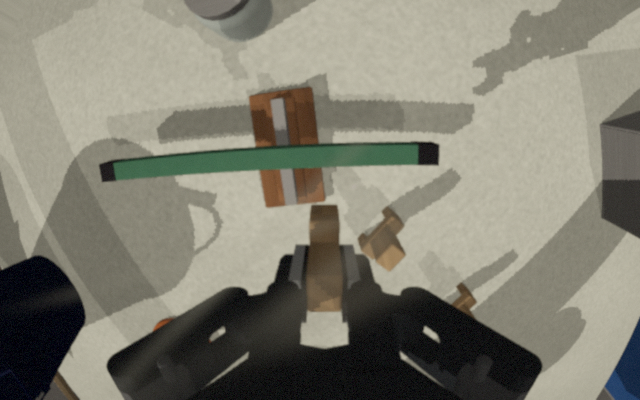

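View pics/t11.png

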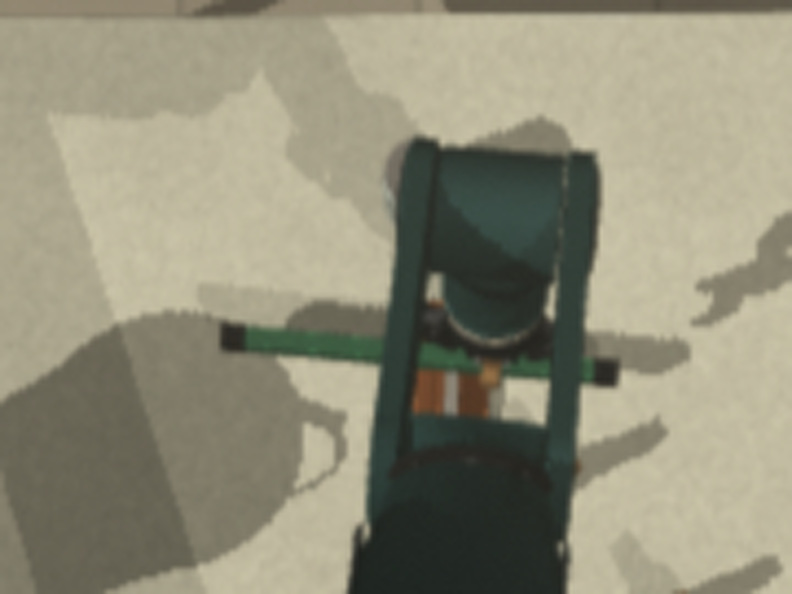

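A clear wrist view: the rail runs (102,171)–(438,153), the steel crest strip shows at (280,110) and (290,190), and the peg is in the jaws. I'll measure the rail axis and crest.

```bash
cat >> h.py <<'E'
def meas(d):
    P=fcloud(d);I=d['img'].astype(int);v,u=np.indices(I.shape[:2])
    box=(abs(P[...,0]-600)<90)&(P[...,1]>-160)&(P[...,1]<320)&(v<240)
    g=(I[...,1]>I[...,0]+15)&box&(P[...,2]>30); X=P[g]
    k=np.polyfit(X[:,1],X[:,0],1);kz=np.polyfit(X[:,1],X[:,2],1)
    print('rail n',len(X),'ang',np.degrees(np.arctan2(1,k[0])).round(2),'x@50',np.polyval(k,50).round(1),'dz/dy',kz[0].round(4),'z@50',np.polyval(kz,50).round(1),'green y',np.percentile(X[:,1],[.5,99.5]).round(1))
    s=(P[...,2]>33)&(P[...,2]<50)&(abs(P[...,1]-50)<25)&(I[...,1]<=I[...,0]+12)&box&(abs(P[...,0]-np.polyval(k,50))>16)
    n,l,S,c=cv2.connectedComponentsWithStats(s.astype(np.uint8))
    for i in range(1,n):
        if S[i,4]>30:
            Y=P[l==i];print(' steel',S[i],Y.mean(0).round(1),cv2.minAreaRect(Y[:,:2].astype(np.float32)))
    b=(I[...,0]>I[...,1]+20)&box&(abs(P[...,2]-10)<4)&(abs(P[...,1]-50)<60);Y=P[b];print(' board',len(Y),cv2.minAreaRect(Y[:,:2].astype(np.float32)))
    # peg in hand
E
python3 - <<'E'
from h import *
tilt()
d=cap('wrist');meas(d);st();tilt()
E
```

```text
n 465 img slope 0.0232 dz/dy 0.0136 y -79.0 234.0 umin 297 393 z@50 60.9
rail n 6395 ang 84.41 x@50 593.2 dz/dy 0.0125 z@50 65.5 green y [-79.9 232.6]
 steel [270  99  18  40 513] [628.8  47.1  40.3] ((628.7672119140625, 47.483253479003906), (12.47495174407959, 39.2369384765625), 88.89369201660156)
 steel [280 169  17  37 448] [558.1  48.4  40.2] ((557.6054077148438, 49.035621643066406), (13.011345863342285, 38.84553527832031), 88.32462310791016)
 board 3121 ((593.5768432617188, 48.12245559692383), (68.73104095458984, 128.7146759033203), 88.80178833007812)
t 18.15 tcp [556.3  12.1 203.5] R [[0.991, -0.136, -0.003], [-0.136, -0.991, -0.002], [-0.002, 0.003, -1.0]] F [-0.13  0.98 -0.14] w 0.178
n 439 img slope 0.0471 dz/dy -0.0159 y -79.0 235.0 umin 297 393 z@50 61.0
```

The measurements hold up: board 69×129, plate 12.5 wide at z 40, crest centre at about (593.5,48.1). The rail axis there is x≈593.0 at 84.4°, and the rock is down to about ±0.03. I'll bring the peg above it.

```bash
python3 -m jog '[[1,1.6,-2.1,0,0,0,-0.038],[1,1.5,-2,0,0,0,0],[1,0,0,3,0,0,0],[1,0,0,2,0,0,0],[1,0,0,0,0,0,0],[1,0,0,0,0,0,0]]' | sed -n '2p'
python3 -c "
from h import *
o=st();R=np.array(o['tool_rot']);print(np.round(R.T@(np.array([593.0,48.1,100])-o['ee_pos']),1));tilt();tilt();tilt();tilt()
d=cap('wrist','w12.png');meas(d)"
```

```text
ee_pos: [594.6, 50.2, 153.5]
t 18.8 tcp [594.6  50.2 153.5] R [[0.996, -0.095, 0.001], [-0.095, -0.996, -0.003], [0.001, 0.003, -1.0]] F [ 0.4   0.49 -0.32] w 0.186
[-1.5  2.1 53.5]
n 467 img slope 0.0483 dz/dy -0.0136 y -79.0 235.0 umin 297 393 z@50 60.6
n 466 img slope 0.0576 dz/dy -0.0269 y -79.0 236.0 umin 297 393 z@50 60.7
n 470 img slope 0.0541 dz/dy -0.0212 y -79.0 236.0 umin 297 393 z@50 60.6
n 467 img slope 0.0443 dz/dy -0.0087 y -79.0 235.0 umin 297 393 z@50 60.6
rail n 8766 ang 84.3 x@50 594.6 dz/dy 0.013 z@50 64.1 green y [-79.5 232.6]
 steel [315 137  18  45 650] [629.9  47.2  40.5] ((629.5072631835938, 47.21919250488281), (12.363343238830566, 37.749717712402344), 87.97291564941406)
 board 3304 ((599.142578125, 48.25326156616211), (68.72067260742188, 118.33550262451172), 89.00228881835938)
```

View pics/w12.png

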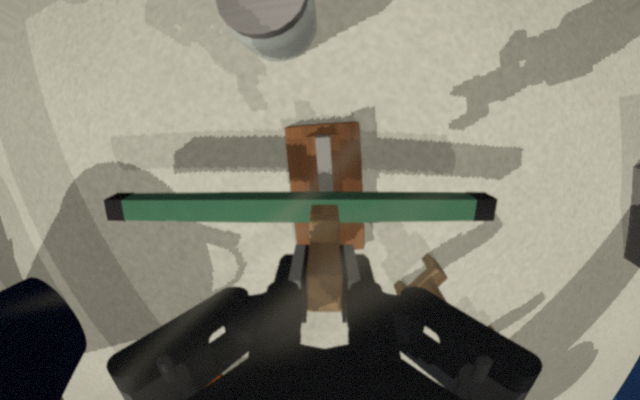

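```bash
python3 -m jog '[[1,-0.15,0.2,1,0,0,0],[1,0,0,1,0,0,0],[1,0,0,0,0,0,0],[1,0,0,0,0,0,0],[1,0,0,0,0,0,0],[1,0,0,0,0,0,0],[1,0,0,0,0,0,0],[1,0,0,0,0,0,0]]' | sed -n '2p'
python3 -m jog '[[1,0,0,0,0,0,0],[1,0,0,0,0,0,0],[1,0,0,0,0,0,0],[1,0,0,0,0,0,0],[1,0,0,0,0,0,0],[1,0,0,0,0,0,0],[1,0,0,0,0,0,0],[1,0,0,0,0,0,0]]' | sed -n '2p'
python3 - <<'E'
from h import *
tilt();tilt();tilt();tilt();tilt()
o=st();d=cap('wrist','w13.png',(200,120,440,320),3);meas(d)
P=fcloud(d);I=d['img'].astype(int)
g=(I[...,1]>I[...,0]+15)&(abs(P[...,2]-64)<2.5)&(P[...,1]>-90)&(P[...,1]<240)&(abs(P[...,0]-600)<60);X=P[g]
for y in(0,20,80,100,130):
    s=X[abs(X[:,1]-y)<5];print(y,np.percentile(s[:,0],[2,98]).round(1),np.median(s[:,2]).round(1))
t=o['ee_pos'];w=(np.hypot(P[...,0]-t[0],P[...,1]-t[1])<32)&(P[...,2]>t[2]-38)&(P[...,2]<t[2]+35)&(I[...,0]>I[...,1]+8)&(I[...,0]>55)
Y=P[w];print('peg',len(Y),np.percentile(Y,[2,50,98],axis=0).round(1));f=Y[Y[:,2]<t[2]-3];print('fork',len(f),f.mean(0).round(1) if len(f) else '',cv2.minAreaRect(f[:,:2].astype(np.float32)) if len(f)>5 else '')
E
```

```text
ee_pos: [594.1, 47.6, 134.0]
ee_pos: [594.4, 47.7, 134.4]
n 464 img slope 0.0489 dz/dy -0.0121 y -79.0 236.0 umin 297 393 z@50 60.5
n 466 img slope 0.0482 dz/dy -0.011 y -79.0 235.0 umin 297 393 z@50 60.5
n 474 img slope 0.0496 dz/dy -0.0147 y -79.0 237.0 umin 297 393 z@50 60.5
n 466 img slope 0.0526 dz/dy -0.0192 y -79.0 235.0 umin 297 393 z@50 60.6
n 469 img slope 0.0478 dz/dy -0.013 y -79.0 236.0 umin 297 393 z@50 60.3
t 20.9 tcp [594.4  47.7 134.3] R [[0.995, -0.095, 0.006], [-0.095, -0.995, -0.003], [0.006, 0.002, -1.0]] F [ 0.92 -0.53 -0.2 ] w 0.184
rail n 9803 ang 84.27 x@50 594.5 dz/dy -0.001 z@50 63.9 green y [-79.4 232.4]
 steel [311 138  20  50 754] [630.2  47.4  40.4] ((629.66064453125, 47.456581115722656), (12.708061218261719, 38.19331359863281), 89.72795104980469)
 board 3574 ((603.21484375, 48.07752227783203), (68.73627471923828, 110.11114501953125), 88.87259674072266)
0 [578.4 597. ] 64.1
20 [580.2 599.4] 64.2
80 [586.4 605.2] 64.7
100 [587.9 607.3] 64.7
130 [591.5 610.2] 64.9
peg 3440 [[585.9  39.8 109. ]
 [603.7  47.3 154. ]
 [615.8  55.2 166.5]]
fork 1056 [611.6  46.5 124.9] ((609.0364379882812, 46.69947052001953), (15.585336685180664, 14.111926078796387), 84.96598052978516)
```

View pics/w13.png

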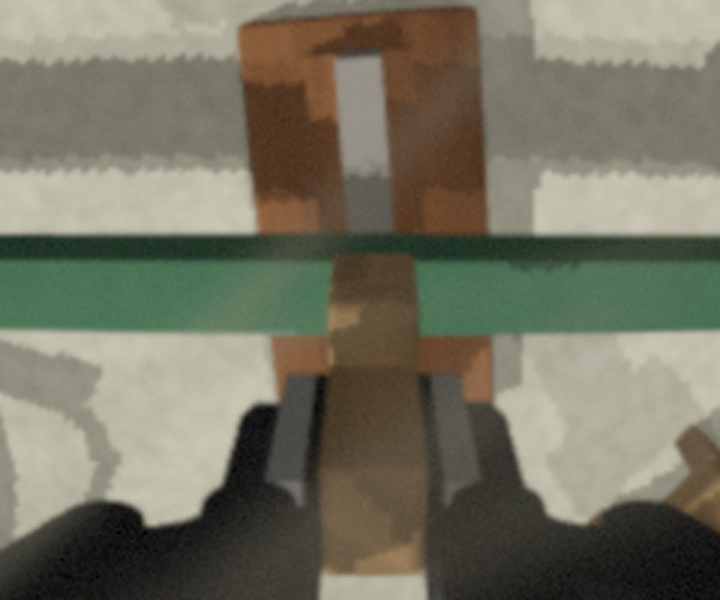

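The rail is level and still on the ridge, with its top at z 64. Its centre at the crest is x≈592.6 and the peg's is about 594.4, so I'll shift -1.8 mm and descend to just above the rail.

```bash
python3 -m jog '[[1,-0.2,0,0,0,0,0],[1,0,0,1,0,0,0],[1,0,0,1,0,0,0],[1,0,0,0,0,0,0],[1,0,0,0,0,0,0]]' | sed -n '2p'
cat > pegchk.py <<'E'
from h import *
tilt()
o=st();R=np.array(o['tool_rot']);print('to go',np.round(R.T@(np.array([592.6,47.9,82.0])-o['ee_pos']),1))
d=cap('wrist');P=fcloud(d);I=d['img'].astype(int)
t=o['ee_pos'];w=(np.hypot(P[...,0]-t[0],P[...,1]-t[1])<32)&(P[...,2]>t[2]-38)&(P[...,2]<t[2]+35)&(I[...,0]>I[...,1]+8)&(I[...,0]>55)
Y=P[w];print('peg',len(Y),np.percentile(Y,[2,50,98],axis=0).round(1).tolist())
meas(d)
E
python3 pegchk.py
```

```text
ee_pos: [591.8, 47.9, 112.0]
n 451 img slope 0.0484 dz/dy -0.0121 y -79.0 236.0 umin 297 393 z@50 60.4
t 21.5 tcp [591.6  47.9 111.9] R [[0.995, -0.095, 0.005], [-0.095, -0.995, -0.003], [0.005, 0.002, -1.0]] F [-0.33 -0.77 -0.33] w 0.184
to go [ 0.8 -0.2 29.9]
peg 3446 [[583.2, 39.9, 86.2], [601.0, 47.5, 131.4], [613.0, 55.5, 144.1]]
rail n 11524 ang 84.21 x@50 594.5 dz/dy -0.0048 z@50 63.8 green y [-79.1 232.3]
 steel [310 137  21  55 915] [630.   47.3  40.5] ((629.503173828125, 47.099910736083984), (12.55424690246582, 38.12353515625), 88.08679962158203)
 board 3964 ((624.564697265625, 47.817325592041016), (68.86376953125, 67.25838470458984), 88.62403869628906)
```

```bash
python3 -m jog '[[1,0.1,0,0.8,0,0,0],[1,0,0,0.7,0,0,0],[1,0,0,0,0,0,0]]' | sed -n '2p;4p'; python3 pegchk.py
```

```text
ee_pos: [593.6, 47.7, 96.5]
ft_force: [-0.6, 0.0, -0.8]
n 431 img slope 0.048 dz/dy -0.0132 y -79.0 236.0 umin 297 393 z@50 60.6
t 21.9 tcp [593.8  47.7  96.9] R [[0.995, -0.095, 0.007], [-0.095, -0.995, -0.003], [0.007, 0.002, -1.0]] F [ 0.02  0.14 -0.48] w 0.182
to go [-1.3 -0.1 14.9]
peg 3440 [[585.5, 39.7, 71.0], [603.2, 47.3, 116.4], [615.3, 55.1, 129.0]]
rail n 9051 ang 84.58 x@50 598.2 dz/dy -0.0073 z@50 63.0 green y [-79.2 232.4]
 steel [309 142  22  54 941] [631.7  47.2  40.5] ((631.23681640625, 47.04503631591797), (12.396567344665527, 34.426551818847656), 88.2259750366211)
 board 4583 ((623.7772216796875, 47.61200714111328), (69.0357666015625, 68.7515869140625), 88.930419921875)
```

Feet are at about z 63, just level with the rail top, and the rail hasn't moved. I'll shift -1 mm and lower slowly.

```bash
python3 -m jog '[[1,-0.12,0,0.3,0,0,0],[1,0,0,0.4,0,0,0],[1,0,0,0,0,0,0]]' | sed -n '2p;4p'; python3 pegchk.py; python3 -c "
from h import *
cap('wrist','w14.png',(200,120,440,320),3)"
```

```text
ee_pos: [593.2, 47.8, 90.1]
ft_force: [0.7, -1.0, 0.2]
n 436 img slope 0.0484 dz/dy -0.0159 y -79.0 236.0 umin 297 393 z@50 60.6
t 22.3 tcp [593.3  47.8  90.4] R [[0.995, -0.095, 0.009], [-0.095, -0.995, -0.003], [0.009, 0.002, -1.0]] F [ 0.12 -0.48  0.54] w 0.181
to go [-0.8 -0.1  8.4]
peg 3449 [[584.9, 39.8, 64.6], [602.6, 47.4, 109.8], [614.8, 55.2, 122.4]]
rail n 8308 ang 84.58 x@50 599.2 dz/dy -0.0058 z@50 62.3 green y [-79.2 232.5]
 steel [309 143  23  54 975] [632.2  47.2  40.4] ((631.7447509765625, 46.99165344238281), (12.31059741973877, 33.35841751098633), 88.14451599121094)
 board 4894 ((623.6321411132812, 47.52364730834961), (68.98811340332031, 69.24351501464844), 88.91365814208984)
```

View pics/w14.png

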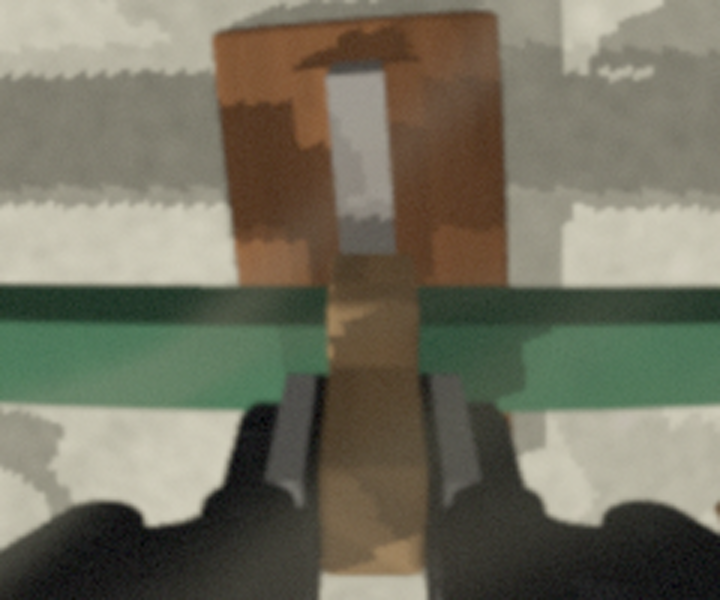

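The peg's far leg hangs in front of the rail's far side, so it's straddling, and it's centred on the steel strip (x≈362). I'll lower the rest gently.

```bash
python3 -m jog '[[1,-0.08,0,0.3,0,0,0],[1,0,0,0.2,0,0,0]]' | sed -n '2p;4p';python3 -m jog '[[1,0,0,0.2,0,0,0],[1,0,0,0,0,0,0]]' | sed -n '2p;4p'; python3 -c "
from h import *
tilt();st()"
```

```text
ee_pos: [593.2, 47.8, 85.9]
ft_force: [0.4, -0.1, 0.3]
ee_pos: [593.0, 47.8, 83.4]
ft_force: [-0.1, 0.0, 0.7]
n 447 img slope 0.0501 dz/dy -0.0155 y -79.0 235.0 umin 297 393 z@50 60.4
t 22.85 tcp [593.1  47.9  83.5] R [[0.995, -0.095, 0.01], [-0.095, -0.995, -0.003], [0.01, 0.002, -1.0]] F [ 0.69  0.52 -0.4 ] w 0.184
```

```bash
python3 -m jog '[[1,0,0,0.15,0,0,0],[1,0,0,0,0,0,0]]' | sed -n '2p;4p';python3 -m jog '[[1,0,0,0.06,0,0,0],[1,0,0,0,0,0,0]]' | sed -n '2p;4p'; python3 pegchk.py
```

```text
ee_pos: [593.2, 47.8, 81.9]
ft_force: [-0.1, 0.8, 0.2]
ee_pos: [593.4, 47.8, 81.4]
ft_force: [-0.1, 0.0, 0.5]
n 436 img slope 0.0493 dz/dy -0.0143 y -79.0 235.0 umin 297 393 z@50 60.4
t 23.3 tcp [593.4  47.8  81.4] R [[0.995, -0.095, 0.01], [-0.095, -0.995, -0.003], [0.011, 0.002, -1.0]] F [-0.39 -0.68 -0.8 ] w 0.184
to go [-0.8  0.  -0.6]
peg 3458 [[584.9, 39.8, 55.5], [602.7, 47.4, 101.2], [615.0, 55.3, 113.5]]
rail n 6447 ang 84.59 x@50 600.9 dz/dy -0.0034 z@50 60.8 green y [-79.4 232.7]
 steel [ 309  144   23   54 1012] [633.1  47.1  40.4] ((632.7556762695312, 46.988590240478516), (12.203621864318848, 31.696142196655273), 88.16693115234375)
 board 5286 ((623.3344116210938, 47.755027770996094), (69.19359588623047, 69.79635620117188), 88.85140228271484)
```

The peg is at seat height with no push felt. I'll open the jaws gradually.

```bash
python3 -m jog '[[1.75,0,0,0,0,0,0],[1.9,0,0,0,0,0,0],[2.2,0,0,0,0,0,0],[2.8,0,0,0,0,0,0],[3.5,0,0,0,0,0,0],[4,0,0,0,0,0,0],[4,0,0,0,0,0,0]]'
python3 -c "
from h import *
tilt();tilt()
cap('wrist','w15.png',(160,100,480,340),2.4);cap('scene','s15.png',(240,140,440,290),4);tilt()"
```

```text
time: 24.05
ee_pos: [593.5, 47.8, 81.6]
tool_rot: [[0.995, -0.095, 0.011], [-0.095, -0.995, -0.003], [0.011, 0.002, -1.0]]
ft_force: [-0.1, 0.3, 0.2]
width: 0.469
n 455 img slope 0.0505 dz/dy -0.0158 y -79.0 235.0 umin 297 393 z@50 60.0
n 456 img slope 0.051 dz/dy -0.0143 y -79.0 235.0 umin 297 393 z@50 60.4
n 448 img slope 0.0509 dz/dy -0.0166 y -79.0 235.0 umin 297 393 z@50 60.4
```

View pics/w15.png

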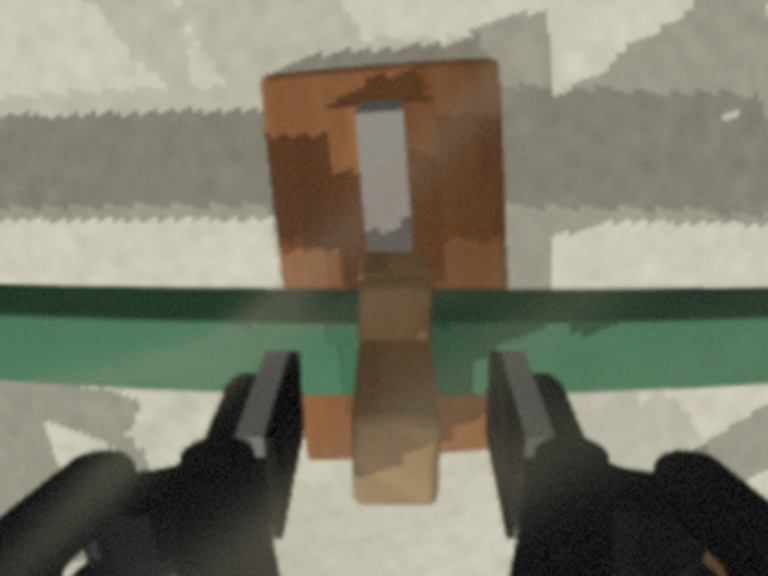

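View pics/s15.png

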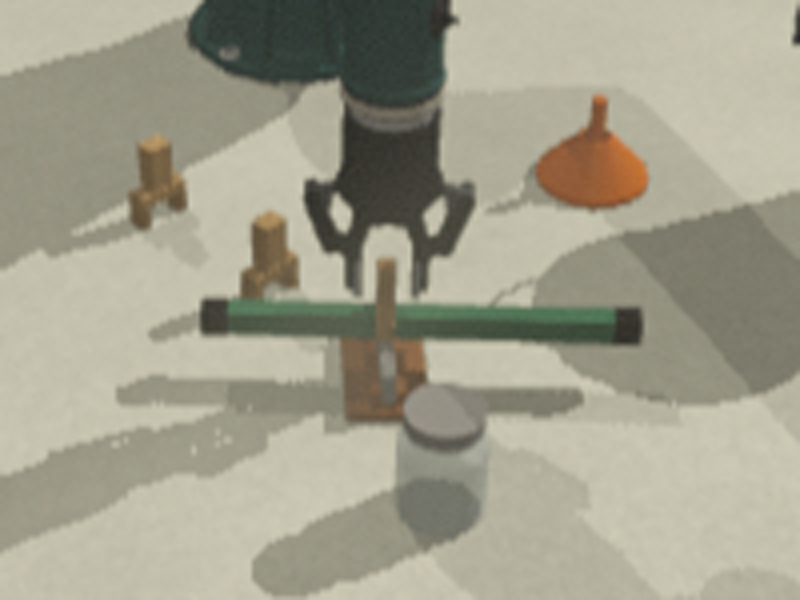

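The peg stands free astride the rail over the ridge, and the rail is level. I'll raise straight up slowly, watching for sideways drift.

```bash
python3 -m jog '[[4,0,0,-1,0,0,0],[4,0,0,-1.5,0,0,0],[4,0,0,-2,0,0,0]]' | sed -n 2p; python3 -m jog '[[4,0,0,-3,0,0,0],[4,0,0,-4,0,0,0],[4,-1,0,-4,0,0,0],[4,-3,0,0,0,0,0],[4,-3,0,0,0,0,0],[4,0,0,0,0,0,0],[4,0,0,0,0,0,0]]' | sed -n 2p
python3 - <<'E'
from h import *
tilt();tilt()
d=cap('wrist','w16.png',(160,0,480,240),2.4);P=fcloud(d);I=d['img'].astype(int)
meas(d);cap('scene','s16.png',(240,140,440,290),4)
w=(np.hypot(P[...,0]-593,P[...,1]-48)<35)&(P[...,2]>68)&(P[...,2]<125);Y=P[w]
for lo,hi in((68,80),(98,125)):
    s=Y[(Y[:,2]>lo)&(Y[:,2]<hi)];print(lo,len(s),s.mean(0).round(1),np.percentile(s[:,2],97).round(1),cv2.minAreaRect(s[:,:2].astype(np.float32)))
tilt()
E
```

```text
ee_pos: [590.6, 48.0, 126.1]
ee_pos: [521.6, 55.1, 249.3]
n 397 img slope 0.0463 dz/dy -0.0118 y -79.0 235.0 umin 297 393 z@50 60.8
n 397 img slope 0.0452 dz/dy -0.0107 y -79.0 235.0 umin 297 393 z@50 60.7
rail n 4476 ang 84.34 x@50 592.2 dz/dy -0.0023 z@50 66.0 green y [-79.6 234. ]
 steel [315  67  13  29 317] [632.6  47.4  40.7] ((632.6777954101562, 47.493438720703125), (12.472516059875488, 32.583045959472656), 88.4426040649414)
 steel [321 136  12  28 281] [554.4  49.   40.6] ((554.2366333007812, 48.93821334838867), (12.06054973602295, 30.901948928833008), 87.99081420898438)
 board 2671 ((593.8070678710938, 48.55402374267578), (68.53147888183594, 128.9322052001953), 89.04365539550781)
68 322 [593.8  48.1  76.2] 77.7 ((593.1287231445312, 48.3499641418457), (16.216367721557617, 41.232425689697266), 84.77848815917969)
98 371 [593.6  48.  112.4] 113.9 ((593.4779663085938, 47.92523956298828), (15.375936508178711, 18.28407859802246), 84.61588287353516)
n 403 img slope 0.0471 dz/dy -0.0132 y -79.0 235.0 umin 297 393 z@50 61.0
```

View pics/w16.png

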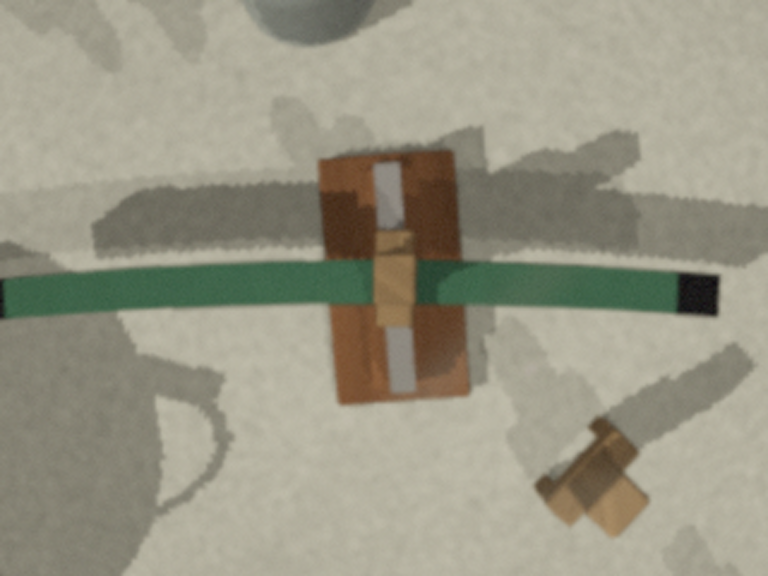

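View pics/s16.png

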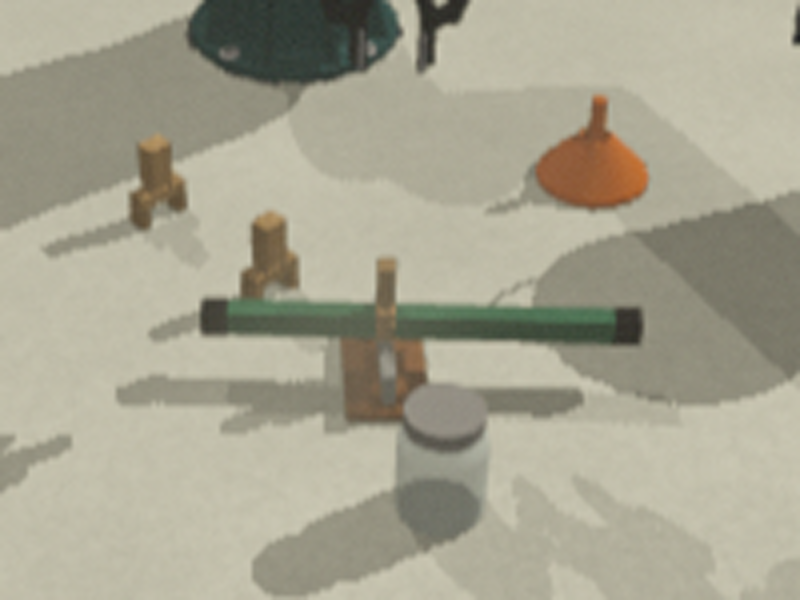

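The final check is good: peg at (593.3,48.1) against the crest at y≈48.2, fork shoulder at z 76 as expected when seated, upright, and the rail level and still. Handing in.

```bash
python3 -c "
from h import *
tilt();st();print(manip.finish_job())"
```

```text
n 411 img slope 0.0473 dz/dy -0.0126 y -79.0 235.0 umin 297 393 z@50 60.7
t 25.6 tcp [521.9  54.9 247.8] R [[0.995, -0.096, 0.015], [-0.096, -0.995, -0.003], [0.015, 0.002, -1.0]] F [-0.51 -1.1  -0.1 ] w 0.465
the job is handed in; nothing more can be done
None
```

The rail is balanced level on the ridge with the peg upright over it, and I handed the job in at about 25.6 s.

**What I did:** I slid the rail about 53 mm towards its -x end by pushing its low end face with nearly shut fingers. I backed off after each of the later steps so it could tip freely. I then placed the 62 mm peg, the small one of the three look-alikes, over the rail above the ridge, let go and moved away.

**Last checks:**
- **Rail:** it was still. The wrist view put its slope at about 0.002 rad; the less accurate scene view showed 0.01–0.017 rad, still under the 0.05 limit.
- **Peg:** it stood upright astride the rail at (593.3, 48.1), with the crest at y ≈ 48.2. Its fork shoulder was at z ≈ 76, the height expected when seated.
- **Robot and bystanders:** the gripper was well clear of everything, and nothing I saw suggested the bucket, caddy, jar or funnel had moved. I did not measure their positions again at the end.

**What went less smoothly:** after the last push the rail rocked by up to about 0.2 rad, and I first took this as having tipped over the other way. It settled level on its own within roughly ten seconds. The way it rocked suggests its balance point is about 3 mm to the -y side of the ridge's middle, within the 12 mm top.

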